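# Set up a machined blank under the bench magnifier

### The arm

A 6-joint arm with a two-finger parallel gripper is mounted at the origin on the work surface. World frame = base frame: x ahead of the robot, y to its left, z up, the work surface at z = 0. Lengths are in m, angles in rad, forces in N, time in s.
With the tool pointing down it reaches from about 0.3 to 0.775 m from the base axis. Payload 14.6 kg.
Tool frame: the origin (TCP) lies on the centre line of the jaws, within the pads' length; the fingertips stand 19 mm ahead of it and the grasp point (between the pads) is the TCP; y points along the fingers, x is the direction in which the jaws open and shut, and the axes are right-handed (so a half turn about y gives the same grasp; the last joint's range is limited). The gripper opens to 94 mm and grips with 3 to 60 N. Pads are 16 mm wide; open, the fingers measure 119 mm over their backs; the gripper's body (75 mm by 177 mm) begins 78 mm behind the grasp point.
Start: joints at [-1.306, 0.3, 1.521, -0, 1.321, -0.067], TCP at [0.179, -0.52, 0.195] pointing down, gripper open.
Joint ranges: [-3.03, 3.03], [-0.79, 2.21], [0.23, 2.52], [-1.04, 4.18], [0, 3.07], [-2.55, 2.55]. Speed limits (rad/s): [2.22, 2.22, 2.57, 3.14, 3.14, 3.14].

### API

Orientations are given as [roll, pitch, yaw] about the fixed x, y, z axes, in that order (R = Rz(yaw) Ry(pitch) Rx(roll)).
In Python, from station import ctrl, optics gives the robot as it stands.
- The arm moves only by the tool jog_arm, never from a script. Its argument "targets" is a list of rows, each a list of 3 entries, a list of its own where there are three numbers: the finger opening in cm, from 0 to 9.4, then the shift along the tool's x, y, z in cm, then the turn about the tool's y in rad. A call has 1 to 10 rows; each row is the pose to reach, as a shift and turn from the pose commanded when the call began, along the tool's axes at that moment; what a row does not reach only later rows make up. A row lasts 1/10 s, in which the tool goes at most 50 mm and 8.59 degrees, less where a joint would pass 70% of its speed; a pose out of reach is approached as far as the arm can. A call with a gripper value outside its range is refused whole. The fingers move at their own pace and stop on an object; "grip_force" is the grip in N (left out, the last holds). Time passes only in rows, so rows that repeat a pose let the fingers close. It gives the time, the measured TCP pose, the force and the opening at its end, in the units of the state.
- ctrl.get_obs(): the state, without advancing time (a new reading comes with each control period).
- optics.camera(name): name is "scene" or "top" or "wrist"; returns a dict with "img" (480x640x3 uint8, red, green, blue), "range_z" (480x640 float32, m along the optical axis (not along the pixel's ray), 0 where there is no reading), "camera_matrix" (3x3 intrinsics, pixels), "k1" (the pictures are not rectified: a ray, as slopes to the right and down, at radius r is drawn at 1 + k1 r^2 times it, then the intrinsics apply), "world_to_cam" (4x4, takes a point from world to camera coordinates); the wrist camera has in their place "mount" (4x4, takes a point from camera to tool coordinates, whose origin is the TCP and whose axes are the tool frame's). Camera axes: x right, y up, looking along -z (the intrinsics and any distortion apply to the point x, -y, -z); pixel columns grow to the right and rows downward; lengths in m; the calibration is good to about 2 mm. A picture is of the moment at which its call begins: read the wrist's pose just before it.
- ctrl.hand_in(): hands the job in, once; it reports no verdict.
The state is a dict: "time_s": time; "qpos": joint angles; "joint_vel": joint speeds; "tau": joint torques, N m; "ee_pos": TCP position; "eef_rot": TCP orientation; "force": force on the tool from outside, world axes, zero at the start; "moment": the same for the moment, N m; "grip_width": finger opening in m.
Only numpy, scipy, OpenCV 4.12 (cv2) and the standard library are available. Lean on these libraries where they do the work, as an engineer would, in place of code of your own. Each camera call takes 0.05 s, during which the arm holds its last target. There are 200 camera calls.

### The job

Get the aluminium blank ready for inspection: stand it on its plain long edge between the open jaws of the vise, orange edge up, centred across the jaws, and let go. Then crank the vise until the jaw grips it firmly, and only then swing the stiff-jointed magnifier (it has a red knob to take it by) over so that the lens stays centred above the blank. Leave the other things on the bench where they are.

Things in the scene. Friction and masses are not known exactly. Their poses are not given: they have to be found in the camera images.
- blank: Loose aluminium block, 44 (its x) x 60 (y) x 28 (z) mm, about 0.2 kg, lying flat at the start, 28 mm high. Its long -x face (60 x 28 mm) and the 7 mm next to it are orange. At the end this face is on top: the block's -x axis points up, it stands 44 mm high, 28 mm thick. Origin: centre of its 44 x 60 mm underside as it lies at the start.
- blank_mid (a point): Centre of the blank (14 mm from its origin along its z); axes as the blank's.
- vise: Blue drill vise, fixed. Origin: on the table under the middle of the open gap; x along the screw from crank to fixed jaw, y along the jaws, z up. Jaws and bed are 46 mm wide (y), on a 90 mm wide, 15 mm high foot. Jaw faces at x = +18 mm (fixed) and -18 mm (moving, open); jaw tops at z = 72 mm. A screw block, 85 mm high, stands at x = -75 to -97 mm.
- vise_bed (a point): Middle of the open gap on the vise's bed, 45 mm above the table, where the blank's lower edge is to stand; axes as the vise's. The gap is 36 mm wide (x). The blank's 60 mm length belongs along y, its ends then stick out 7 mm past the jaws on both sides.
- vise_jaw: Moving jaw of the vise. Its frame coincides with the vise's when open; as it closes it moves along the vise's +x, 16 mm for a turn of the crank, at most 12 mm. With the blank in place it touches after about 8 mm.
- vise_crank (a joint): Crank angle, rad: 0 open, grows clockwise seen from the robot's side, to a stop at 4.71; stays where left. Grip centre in the vise frame, mm: x = -146, y = 45 cos(a), z = 68 + 45 sin(a), a = joint - 0.349: it starts at the left and goes over the top to the right. The jaw meets the blank after about 3.1 rad; from there the force grows.
- crank_grip: Black spinning grip of the crank, a 15 mm thick, 46 mm long cylinder parallel to the vise's x. Origin: its centre. It spins freely on its pin.
- mag_pivot (a point): Shoulder pivot of the magnifier, on top of its fixed post (22 mm thick, foot 110 mm across), 205 mm above the table; the turning axis is vertical.
- mag_arm (a joint): Shoulder angle, rad. At 0 the upper link (white, 190 mm from pivot to elbow) points along the pivot's -y; it grows as the link swings clockwise seen from above, towards the pivot's -x. At joint 0 and elbow at right angle the forearm points along the pivot's -x. Range -0.3 to 2.2. Stiff: stays where left.
- lens: Round lens at the end of the forearm (white ring, 114 mm outer diameter, 14 mm thick), 187 mm above the table. Origin: lens centre, 170 mm from the elbow; its -x axis points along the forearm, from the elbow to lens and knob. The elbow (vertical axis, at the upper link's end) is stiff too and turns +-1.2 rad about the forearm's right angle to the upper link.
- mag_knob (a point): Red upright round knob, 16 mm thick, at the far side of the ring, 235 mm from the elbow in line with the lens (65 mm beyond its centre). It stands from 194 to 240 mm above the table; this point is at 221 mm, on its axis. Take it from above.
- strip_a: Bystander: steel strip 150 x 14 x 3 mm on a yellow pad. Origin: centre of underside.
- strip_b: Bystander: steel strip 130 x 12 x 3 mm on the yellow pad. Origin: centre of underside.
- grinder: Bystander: grey hand grinder lying down, about 170 mm long, 32 mm thick.
- oil: Bystander: white oil bottle, 44 mm across, 100 mm high.
- file: Bystander: orange-handled screwdriver lying down, 170 mm long.
- tin: Bystander: open steel tin, 64 mm across, 50 mm high.
There are look-alikes about, which are no part of the job. Of the things that look like the blank, the smallest one is meant.

How it is judged:
By the outcome, as a careful person would: the job done as asked, in the order asked, and still so for the second after the job is handed in, with the robot touching nothing.
It also fails if it takes over 72 s, if anything falls off the work surface, if the arm or the gripper's body presses on something with over 40 N, if the wrist force passes 120 N, or if a joint passes its speed limit or range.

## Working session

There is one attempt and no reset: what is moved stays moved. The work goes in short steps, Python scripts to look and compute and a tool call to move; the robot and the scene stay as the last step left them, time stands still between calls to the robot, and variables do not carry over. Pictures are saved under pics/ and viewed, about 8 in all and at most 12, crops included, and the job is handed in when it is done.

Besides the shell and the picture viewer there is one more tool, called after "Call:" by a JSON object that holds its "name" and its "arguments", one argument or row to a line. jog_arm: Moves the arm, as the interface text tells. Its arguments: {"type":"object","properties":{"targets":{"type":"array","items":{"type":"array"}},"grip_force":{"type":"number"}},"required":["targets"]}

```bash
mkdir -p pics; ls; cat > h.py <<'E'
import numpy as np, cv2
from scipy.spatial.transform import Rotation as R
from station import ctrl, optics
np.set_printoptions(precision=4,suppress=True)
def pose(o=None):
    o=o or ctrl.get_obs(); T=np.eye(4)
    T[:3,:3]=R.from_euler('xyz',o['eef_rot']).as_matrix(); T[:3,3]=o['ee_pos']; return T
def shot(name):
    T=pose(); c=optics.camera(name)
    c['c2w']=T@c['mount'] if name=='wrist' else np.linalg.inv(c['world_to_cam'])
    return c
def cloud(c):
    K=c['camera_matrix'];v,u=np.mgrid[0:480,0:640].astype(float)
    x=(u-K[0,2])/K[0,0];y=(v-K[1,2])/K[1,1];a,b=x.copy(),y.copy()
    for _ in range(8):
        s=1+c['k1']*(a*a+b*b);a=x/s;b=y/s
    z=c['range_z'];P=np.stack([a*z,-b*z,-z,np.ones_like(z)],-1)@c['c2w'].T
    P=P[...,:3];P[z==0]=np.nan;return P
def save(c,f,crop=None,s=1):
    im=c['img'][...,::-1]
    if crop: im=im[crop[1]:crop[3],crop[0]:crop[2]]
    cv2.imwrite('pics/'+f,cv2.resize(im,None,fx=s,fy=s,interpolation=cv2.INTER_CUBIC))
E
python3 - <<'E'
from h import *
import pickle
o=ctrl.get_obs();print(o);print(pose())
d={}
for n in('scene','top'):
    c=shot(n);d[n]=c;save(c,n+'.png');print(n,c['c2w'],c['camera_matrix'],c['k1'])
pickle.dump(d,open('d.pkl','wb'))
im=np.vstack([d['scene']['img'],d['top']['img']])[...,::-1]
E
```

```text
pics
{'time_s': 0.0, 'qpos': array([-1.3056,  0.3005,  1.5216,  0.    ,  1.3207, -0.0666]), 'joint_vel': array([ 0.001 , -0.0013, -0.0001, -0.001 ,  0.0016,  0.0015]), 'tau': array([ -0.0004, -53.1803, -35.2736,   0.0708,   0.0244,  -0.0001]), 'ee_pos': array([ 0.1791, -0.5197,  0.194 ]), 'eef_rot': array([-1.5707,  0.0012, -1.239 ]), 'force': array([ 0.5684, -0.6026, -0.0762]), 'moment': array([ 0.0273, -0.0123,  0.0032]), 'grip_width': 0.09405764053326153}
[[ 0.3257 -0.0003  0.9455  0.1791]
 [-0.9455  0.0011  0.3257 -0.5197]
 [-0.0012 -1.      0.0001  0.194 ]
 [ 0.      0.      0.      1.    ]]
scene [[-0.6812 -0.6036  0.4143  1.179 ]
 [ 0.7321 -0.5619  0.385   0.5668]
 [ 0.0004  0.5655  0.8247  1.3919]
 [ 0.      0.      0.      1.    ]] [[560.4251   0.     324.3846]
 [  0.     560.4251 244.8283]
 [  0.       0.       1.    ]] 0.0483005462363262
top [[ 0.0332  0.9793 -0.1998  0.3675]
 [-0.9994  0.0313 -0.0127 -0.0253]
 [-0.0062  0.2001  0.9798  1.1763]
 [ 0.      0.      0.      1.    ]] [[453.4128   0.     310.677 ]
 [  0.     453.4128 244.7241]
 [  0.       0.       1.    ]] 0.030073818886335424
```

View pics/top.png

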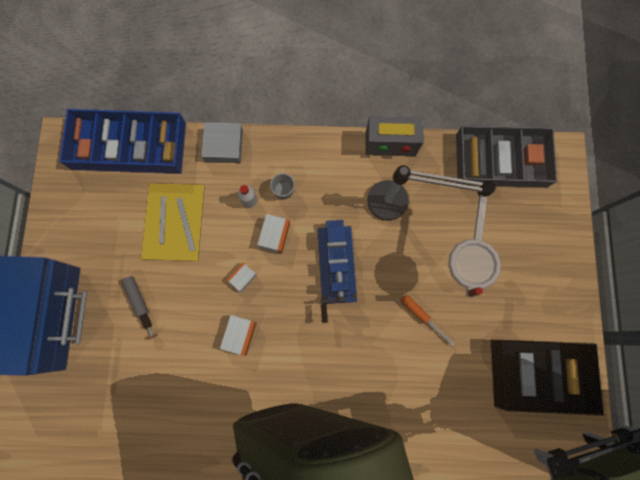

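View pics/scene.png

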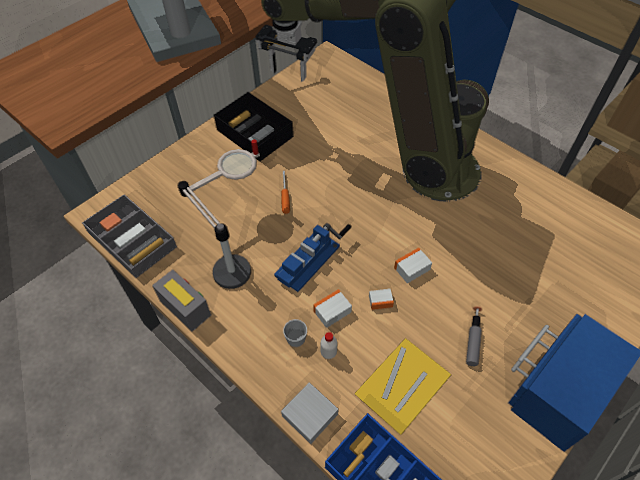

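Top view: the smallest block is at (242,277) with its orange edge to the upper left. The vise is at (337,262) with its crank at (324,310). The magnifier pivot is at (402,174), elbow (488,186), lens (475,263) and knob (476,291).

```bash
cat > m.py <<'E'
from h import *
import pickle
d=pickle.load(open('d.pkl','rb'))
for n in('top','scene'):
    c=d[n];P=cloud(c);hsv=cv2.cvtColor(c['img'],cv2.COLOR_RGB2HSV).astype(int)
    H,S,V=hsv[...,0],hsv[...,1],hsv[...,2];x,y,z=P[...,0],P[...,1],P[...,2]
    vu=np.mgrid[0:480,0:640]
    def rect(m,l):
        q=P[m];r=cv2.minAreaRect(q[:,:2].astype(np.float32)*1000);print(n,l,m.sum(),'ctr',r[0],'size',r[1],'ang',r[2],'z',np.nanmedian(q[:,2]),'mean',q.mean(0))
    def win(u0,u1,v0,v1): return (vu[1]>=u0)&(vu[1]<u1)&(vu[0]>=v0)&(vu[0]<v1)
    # windows in world derived from top view
    if n=='top':
        b=np.nanmedian(P[270:284,236:248].reshape(-1,3),0);vc=np.nanmedian(P[250:275,325:350].reshape(-1,3),0)
        print('blank~',b,'vise~',vc)
        for l,(u,v) in dict(pivot=(402,174),elbow=(488,186),knob=(476,291),crank=(324,310)).items(): print(l,np.nanmedian(P[v-2:v+3,u-2:u+3].reshape(-1,3),0))
    nb=(np.hypot(x-b[0],y-b[1])<.05)&(z>.02)&(z<.036)
    rect(nb,'blank top'); orange=nb&(S>120)&(H<20); rect(orange,'orange')
    blue=(H>100)&(H<130)&(S>110)&(np.hypot(x-vc[0],y-vc[1])<.16)
    for z0,z1,l in((.064,.080,'jawtops'),(.08,.09,'block'),(.01,.02,'foot'),(.04,.05,'bed')):
        m=blue&(z>z0)&(z<z1)
        if m.sum()>10: rect(m,l)
    red=((H<8)|(H>172))&(S>150)&(z>.19)&(z<.26)&(y<0)
    if red.sum()>3: rect(red,'knob')
    ring=(S<60)&(V>120)&(z>.180)&(z<.2)&(y<-.1)
    if ring.sum()>5: rect(ring,'ring')
    dark=(V<70)&(z>.05)&(z<.14)&(np.hypot(x-vc[0],y-vc[1])<.2)&(x<vc[0]-.06)
    if dark.sum()>5: rect(dark,'crank')
    dk=(V<70)&(z>.19)&(z<.25)&(x>.4)
    if dk.sum()>5:
        k,lab,st,ce=cv2.connectedComponentsWithStats(dk.astype(np.uint8))
        for i in range(1,k):
            if st[i,4]>15: rect(lab==i,'joint')
E
python3 m.py
```

```text
blank~ [0.5133 0.1631 0.0286] vise~ [ 0.5533 -0.0777  0.0472]
pivot [ 0.7268 -0.2082  0.2259]
elbow [ 0.707  -0.3973  0.2194]
knob [ 0.4725 -0.3559  0.2389]
crank [ 0.4337 -0.0487  0.0593]
top blank top 417 ctr (514.6636962890625, 164.93954467773438) size (45.655418395996094, 59.87529373168945) ang 49.76352310180664 z 0.02864805375932833 mean [0.5139 0.1647 0.0284]
top orange 56 ctr (527.1083984375, 179.43646240234375) size (7.094058513641357, 58.82725524902344) ang 49.00815200805664 z 0.02903705629972575 mean [0.5265 0.1798 0.0292]
top jawtops 402 ctr (584.8421020507812, -76.29869842529297) size (115.42610931396484, 44.8357048034668) ang 5.2069172859191895 z 0.07541218576933884 mean [ 0.5927 -0.0761  0.0754]
top block 150 ctr (556.6854248046875, -84.10829162597656) size (152.2782440185547, 43.541568756103516) ang 0.8806902170181274 z 0.08502069905957321 mean [ 0.4925 -0.0849  0.0851]
top foot 399 ctr (556.3682861328125, -80.6571044921875) size (192.8304443359375, 80.880615234375) ang 5.571236610412598 z 0.015426539961302943 mean [ 0.5582 -0.1111  0.0155]
top bed 274 ctr (568.4895629
[... 2478 characters left out ...]
(584.400634765625, -392.18695068359375) size (110.40180969238281, 215.02281188964844) ang 64.5452651977539 z 0.19271476139183585 mean [ 0.5559 -0.3745  0.1927]
scene crank 151 ctr (448.2634582519531, -59.106605529785156) size (44.14563751220703, 78.8912353515625) ang 54.35674285888672 z 0.06301023074971246 mean [ 0.4527 -0.0594  0.065 ]
scene joint 100 ctr (709.9995727539062, -395.0564270019531) size (38.541297912597656, 26.871479034423828) ang 60.222049713134766 z 0.21920811753704084 mean [ 0.7109 -0.396   0.2152]
scene joint 156 ctr (738.8775024414062, -207.059814453125) size (27.519643783569336, 32.604270935058594) ang 57.33027267456055 z 0.21457631300629998 mean [ 0.7404 -0.2036  0.2118]
```

Call:
{"name": "jog_arm", "arguments": {
  "targets": [
    [9.4, [-2, -4, 2], 0],
    [9.4, [-54.5, -5, 55.2], -0.54],
    [9.4, [-54.5, -5, 55.2], -0.54],
    [9.4, [-54.5, -5, 55.2], -0.54],
    [9.4, [-54.5, -5, 55.2], -0.54],
    [9.4, [-54.5, -5, 55.2], -0.54],
    [9.4, [-54.5, -5, 55.2], -0.54],
    [9.4, [-54.5, -5, 55.2], -0.54],
    [9.4, [-54.5, -5, 55.2], -0.54],
    [9.4, [-54.5, -5, 55.2], -0.54]
  ],
  "grip_force": 5
}}

```text
time_s: 1.1
ee_pos: [0.3917, -0.0894, 0.2407]
eef_rot: [-1.571, -0.0, -0.699]
force: [1.3, -0.9, -0.3]
grip_width: 0.094
```

```bash
cat > go.py <<'E'
# usage: go.py x y z yaw_deg_of_tool_x -> shift(cm) & turn
from h import *; import sys
x,y,z,a=map(float,sys.argv[1:5]);T=pose();o=ctrl.get_obs()
d=T[:3,:3].T@(np.array([x,y,z])-T[:3,3])*100
ya=np.degrees(np.arctan2(T[1,0],T[0,0]));print('t',o['time_s'],'at',T[:3,3],'yaw',ya,'w',o['grip_width'],'F',o['force'])
print('shift',d,'turn',-np.radians((a-ya+180)%360-180),'q6',o['qpos'][5])
E
python3 go.py .5235 .1752 .15 -40
```

```text
t 1.1 at [ 0.3917 -0.0894  0.2407] yaw -40.0557689529506 w 0.09400458324977844 F [ 1.2912 -0.8707 -0.3474]
shift [-6.943   9.0669 28.7315] turn -0.0009733518493775406 q6 0.3835689609227477
```

Call:
{"name": "jog_arm", "arguments": {
  "targets": [
    [9.4, [-7, 9, 28.7], 0],
    [9.4, [-7, 9, 28.7], 0],
    [9.4, [-7, 9, 28.7], 0],
    [9.4, [-7, 9, 28.7], 0],
    [9.4, [-7, 9, 28.7], 0],
    [9.4, [-7, 9, 28.7], 0],
    [9.4, [-7, 9, 28.7], 0],
    [9.4, [-7, 9, 28.7], 0],
    [9.4, [-7, 9, 28.7], 0],
    [9.4, [-7, 9, 28.7], 0]
  ]
}}

```text
time_s: 2.1
ee_pos: [0.5225, 0.1721, 0.1514]
eef_rot: [-1.57, -0.001, -0.7]
force: [0.7, 0.4, -0.5]
grip_width: 0.0938
```

```bash
cat > blk.py <<'E'
from h import *
c=shot('wrist');P=cloud(c);hsv=cv2.cvtColor(c['img'],cv2.COLOR_RGB2HSV).astype(int)
H,S=hsv[...,0],hsv[...,1];x,y,z=P[...,0],P[...,1],P[...,2]
nb=(np.hypot(x-.5145,y-.1645)<.05)&(z>.022)&(z<.034);og=nb&(S>120)&(H<20)
for m in(nb,og):
    q=P[m];r=cv2.minAreaRect(q[:,:2].astype(np.float32)*1000);print(m.sum(),r,np.median(q,0))
save(c,'w1.png')
E
python3 blk.py; python3 go.py .5235 .1752 .022 -40
```

```text
4291 ((515.2257080078125, 163.87728881835938), (44.73286056518555, 60.274070739746094), 50.209964752197266) [0.5157 0.1644 0.0272]
712 ((527.2781372070312, 178.59962463378906), (6.803159713745117, 59.85367965698242), 50.60886764526367) [0.5276 0.1788 0.0274]
t 2.15 at [0.5225 0.1722 0.1514] yaw -40.13152054209768 w 0.09395365613799637 F [-0.2181 -0.3652  0.0086]
shift [-0.126  12.9405  0.2806] turn -0.002295466493612491 q6 0.9522429754552701
```

View pics/w1.png

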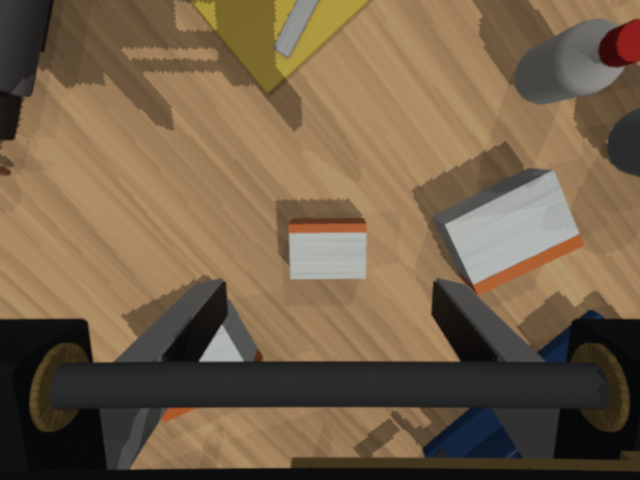

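Call:
{"name": "jog_arm", "arguments": {
  "targets": [
    [9.4, [-0.1, 3, 0.3], 0],
    [9.4, [-0.1, 7, 0.3], 0],
    [9.4, [-0.1, 10.5, 0.3], 0],
    [9.4, [-0.1, 12.5, 0.3], 0],
    [9.4, [-0.1, 12.9, 0.3], 0],
    [9.4, [-0.1, 12.9, 0.3], 0],
    [5, [-0.1, 12.9, 0.3], 0],
    [5, [-0.1, 12.9, 0.3], 0],
    [5, [-0.1, 12.9, 0.3], 0],
    [5, [-0.1, 12.9, 0.3], 0]
  ],
  "grip_force": 5
}}

```text
time_s: 3.15
ee_pos: [0.5239, 0.1763, 0.0221]
eef_rot: [-1.57, -0.0, -0.699]
force: [-0.3, -0.1, -0.9]
grip_width: 0.0656
```

Call:
{"name": "jog_arm", "arguments": {
  "targets": [
    [5, [0, 0, 0], 0],
    [5, [0, 0, 0], 0],
    [5, [0, -1, 0], 0],
    [5, [0, -2, 0], 0],
    [5, [0, -3.5, 0], 0],
    [5, [0, -5, 0], 0],
    [5, [0, -7, 0], 0],
    [5, [0, -9, 0], 0],
    [5, [0, -9, 0], 0],
    [5, [0, -9, 0], 0]
  ]
}}

```text
time_s: 4.15
ee_pos: [0.5237, 0.1763, 0.1118]
eef_rot: [-1.57, -0.001, -0.699]
force: [-0.4, 0.2, -0.3]
grip_width: 0.05
```

```bash
python3 - <<'E'
from h import *
o=ctrl.get_obs();print(o['time_s'],o['ee_pos'],o['force'],o['grip_width'])
c=shot('wrist');save(c,'w2.png')
P=cloud(c);print(P[150:330:15,330])
E
```

```text
4.15 [0.5237 0.1763 0.1118] [-0.3832  0.1832 -0.2546] 0.05000666276048843
[[ 0.5673  0.226   0.    ]
 [ 0.5606  0.218  -0.0005]
 [ 0.5538  0.2098 -0.0006]
 [ 0.5468  0.2015 -0.0009]
 [ 0.5397  0.1931 -0.0008]
 [ 0.5324  0.1843 -0.0019]
 [ 0.529   0.1804  0.0273]
 [ 0.5223  0.1725  0.0279]
 [ 0.5154  0.1643  0.0278]
 [ 0.5082  0.1556  0.0263]
 [ 0.5014  0.1476  0.028 ]
 [ 0.4869  0.1301  0.0002]]
```

View pics/w2.png

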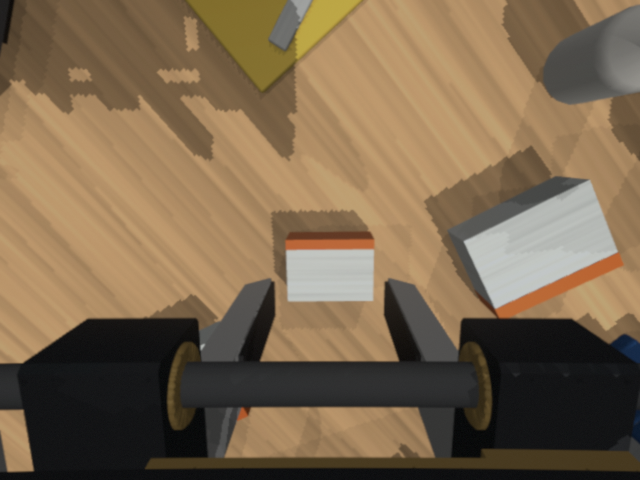

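Call:
{"name": "jog_arm", "arguments": {
  "targets": [
    [9.4, [0, 0, 0], 0],
    [9.4, [0, 0, 0], 0],
    [9.4, [0, 0, 0], 0],
    [9.4, [0, 0, 0], 0],
    [9.4, [0, 0, 0], 0],
    [9.4, [0, 0, 0], 0],
    [9.4, [0, 3, 0], 0],
    [9.4, [0, 6, 0], 0],
    [9.4, [0, 8, 0], 0],
    [9.4, [0, 9, 0], 0]
  ]
}}

```text
time_s: 5.2
ee_pos: [0.5228, 0.176, 0.0198]
eef_rot: [-1.573, 0.001, -0.699]
force: [0.2, -0.2, -0.3]
grip_width: 0.0938
```

Call:
{"name": "jog_arm", "arguments": {
  "targets": [
    [5, [0, 0, 0], 0],
    [5, [0, 0, 0], 0],
    [5, [0, 0, 0], 0],
    [5, [0, 0, 0], 0],
    [5, [0, 0, 0], 0],
    [5, [0, 0, 0], 0],
    [5, [0, 0, 0], 0],
    [5, [0, 0, 0], 0],
    [5, [0, 0, 0], 0],
    [5, [0, 0, 0], 0]
  ],
  "grip_force": 12
}}

```text
time_s: 6.2
ee_pos: [0.5236, 0.1762, 0.0216]
eef_rot: [-1.571, 0.0, -0.699]
force: [0.5, -0.6, -0.5]
grip_width: 0.0497
```

Call:
{"name": "jog_arm", "arguments": {
  "targets": [
    [5, [0, -0.5, 0], 0],
    [5, [0, -1, 0], 0],
    [5, [0, -1.5, 0], 0],
    [5, [0, -2, 0], 0],
    [5, [0, -2.5, 0], 0],
    [5, [0, -3, 0], 0],
    [5, [0, -3, 0], 0]
  ]
}}

```text
time_s: 6.9
ee_pos: [0.524, 0.1763, 0.0524]
eef_rot: [-1.57, -0.001, -0.699]
force: [0.3, 0.0, 0.4]
grip_width: 0.0501
```

```bash
python3 - <<'E'
from h import *
o=ctrl.get_obs();print(o['time_s'],o['ee_pos'],o['force'],o['grip_width'])
c=shot('wrist');save(c,'w3.png')
P=cloud(c);print(P[150:390:15,330])
E
```

```text
6.9 [0.524  0.1763 0.0524] [0.3332 0.0366 0.4485] 0.05014361331219093
[[ 0.5674  0.2261 -0.0008]
 [ 0.562   0.2196 -0.0011]
 [ 0.5565  0.2131 -0.0009]
 [ 0.5509  0.2065 -0.0003]
 [ 0.5452  0.1997 -0.0009]
 [ 0.5395  0.1928 -0.0004]
 [ 0.5335  0.1858 -0.0008]
 [ 0.5295  0.181   0.0113]
 [ 0.5266  0.1777  0.0269]
 [ 0.521   0.171   0.0264]
 [ 0.5156  0.1646  0.0273]
 [ 0.51    0.1579  0.0275]
 [ 0.5041  0.1508  0.0268]
 [ 0.4894  0.1332 -0.001 ]
 [ 0.4828  0.1253 -0.0005]
 [ 0.5418  0.1965  0.1757]]
```

```bash
python3 - <<'E'
from h import *
T=pose();c=shot('wrist');print(c['mount'])
Pw=cloud(c);Pt=(Pw-T[:3,3])@T[:3,:3]*1000
m=(Pw[...,2]>.032)
for n in('x','z'):pass
q=Pt[m]
for y0 in range(-60,30,10):
    k=q[(q[:,1]>=y0)&(q[:,1]<y0+10)]
    if len(k): print(y0,len(k),'x<0',k[k[:,0]<0].min(0) if (k[:,0]<0).any() else '',k[k[:,0]<0].max(0) if (k[:,0]<0).any() else '','x>0',k[k[:,0]>0].min(0) if (k[:,0]>0).any() else '',k[k[:,0]>0].max(0)if (k[:,0]>0).any() else '')
E
```

```text
[[ 1.      0.0001 -0.0009  0.0005]
 [-0.0009  0.2284 -0.9736 -0.1893]
 [ 0.0001  0.9736  0.2284  0.0657]
 [ 0.      0.      0.      1.    ]]
-60 1243 x<0 [-36.635  -59.9937  -7.9927] [-23.9529 -50.0076  10.0039] x>0 [ 25.3906 -59.9851  -8.0573] [ 37.6934 -50.0455  10.0807]
-50 1050 x<0 [-36.4854 -49.9932  -8.1903] [-23.9233 -40.003    9.9474] x>0 [ 25.322  -49.9928  -8.077 ] [ 37.643  -40.0077   9.9653]
-40 872 x<0 [-36.4169 -39.9665  -8.5703] [-23.9859 -30.025    9.9975] x>0 [ 25.5488 -39.9685  -8.1782] [ 37.5598 -30.0337   9.9231]
-30 719 x<0 [-36.5173 -29.9961  -8.088 ] [-23.9813 -20.0599   9.9894] x>0 [ 25.4723 -29.8774  -8.2228] [ 37.534  -20.       9.9502]
-20 481 x<0 [-35.5974 -19.9924  -8.1742] [-24.0262 -10.1377   9.8022] x>0 [ 25.5708 -19.9763  -8.2348] [ 36.9517 -10.1724   9.9023]
-10 11 x<0 [-26.276   -9.9104   0.1491] [-24.2418  -8.7582   9.2159] x>0 [25.8743 -9.8419  0.5385] [28.3312 -9.1879  9.2479]
10 13051 x<0   x>0 [ 87.5822  10.8951 -31.6215] [161.0689  19.9782  43.0817]
20 2 x<0   x>0 [149.283   20.0004  40.9074] [154.6849  20.0083  43.3709]
```

View pics/w3.png

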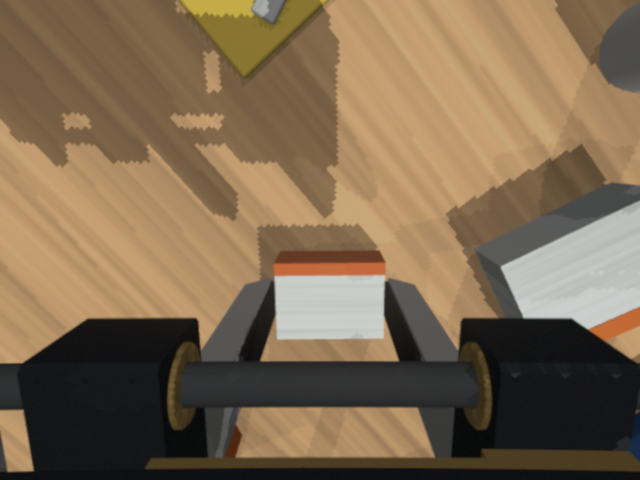

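```bash
python3 - <<'E'
from h import *
T=pose();print(T[:3,3])
c=shot('scene');Pw=cloud(c);Pt=(Pw-T[:3,3])@T[:3,:3]*1000
m=(np.abs(Pt[...,0])<65)&(np.abs(Pt[...,2])<14)&(Pw[...,2]>.03)&(Pt[...,1]>-70)
v,u=np.where(m);print(len(v),u.min(),u.max(),v.min(),v.max())
q=Pt[m];
for y0 in range(-70,30,10):
    k=q[(q[:,1]>=y0)&(q[:,1]<y0+10)]
    if len(k):print(y0,len(k),k.min(0),k.max(0))
K=c['camera_matrix']
u0,v0=int(u.mean()),int(v.mean());save(c,'s2.png',(u0-80,v0-60,u0+80,v0+60),4)
for p in([0,19,0],[0,0,0],[0,-9,0]):
    x=c['world_to_cam']@np.r_[T[:3,:3]@(np.array(p)/1000)+T[:3,3],1];print(p,K[0,2]-K[0,0]*x[0]/x[2]-u0+80,K[1,2]+K[1,1]*x[1]/x[2]-v0+60)
E
```

```text
[0.5236 0.1762 0.0516]
195 370 399 283 304
-70 18 [-36.2546 -69.4527  -2.7548] [ 37.0328 -60.1299  11.4552]
-60 26 [-36.7807 -59.5327  -2.4879] [ 38.1971 -50.3266   9.6255]
-50 25 [-34.6467 -49.8199 -12.5102] [ 37.8942 -40.0716  10.3998]
-40 20 [-31.2434 -39.8278  -7.8033] [ 37.2414 -31.4087  10.2209]
-30 26 [-33.7042 -29.8562  -5.8018] [ 37.7439 -20.5971  10.9726]
-20 7 [-27.2677 -19.4502  -9.9729] [ 30.9198 -13.032    9.1672]
-10 1 [-25.5615  -7.6249  -9.2968] [-25.5615  -7.6249  -9.2968]
10 37 [-25.5424  14.3883 -10.9831] [29.7858 19.9249  9.3681]
20 35 [-27.3843  20.0076 -13.4774] [30.1143 21.6068  6.1555]
[0, 19, 0] 79.4674065993027 66.66048475179906
[0, 0, 0] 80.06641300683378 63.28976597357689
[0, -9, 0] 80.35446376465143 61.66885159561713
```

View pics/s2.png

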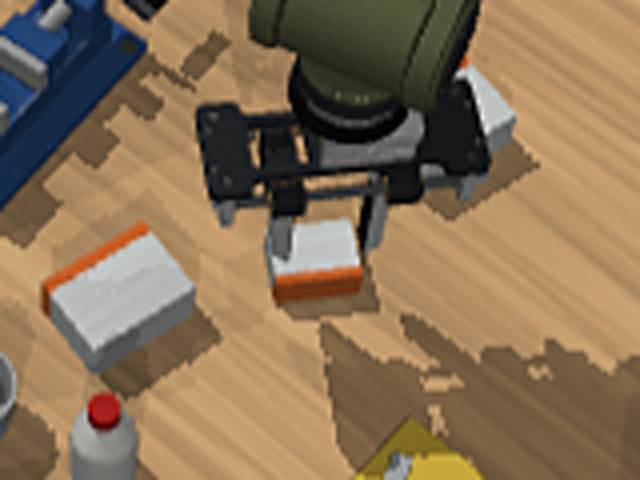

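The fingertips are measured about 28 mm shorter than stated: they end at tool y of about -9 mm, in both the wrist and scene views. So the fingers closed above the block. I'll open and go lower, watching the force.

Call:
{"name": "jog_arm", "arguments": {
  "targets": [
    [9.4, [0, 0, 0], 0],
    [9.4, [0, 0, 0], 0],
    [9.4, [0, 0, 0], 0],
    [9.4, [0, 0, 0], 0],
    [9.4, [0, 0, 0], 0],
    [9.4, [0, 0, 0], 0],
    [9.4, [0, 1.5, 0], 0],
    [9.4, [0, 3, 0], 0],
    [9.4, [0, 4, 0], 0],
    [9.4, [0, 4.5, 0], 0]
  ]
}}

```text
time_s: 8.05
ee_pos: [0.5231, 0.1761, 0.0052]
eef_rot: [-1.572, 0.001, -0.699]
force: [-0.1, -0.5, -0.3]
grip_width: 0.094
```

Call:
{"name": "jog_arm", "arguments": {
  "targets": [
    [9.4, [0, 0, 0], 0],
    [9.4, [0, 0.2, 0], 0],
    [9.4, [0, 0.4, 0], 0],
    [9.4, [0, 0.6, 0], 0],
    [9.4, [0, 0.8, 0], 0],
    [9.4, [0, 0.9, 0], 0],
    [9.4, [0, 0.9, 0], 0]
  ]
}}

```text
time_s: 8.75
ee_pos: [0.5236, 0.1762, -0.0025]
eef_rot: [-1.571, 0.0, -0.699]
force: [-0.0, 0.9, -0.5]
grip_width: 0.0938
```

```bash
python3 go.py .524 .1746 -.006 -40
```

```text
t 8.75 at [ 0.5236  0.1762 -0.0025] yaw -40.051049394912376 w 0.09379801117118561 F [-0.0427  0.8683 -0.5019]
shift [ 0.1358  0.346  -0.0978] turn -0.0008909800223719202 q6 0.9573767575835738
```

Call:
{"name": "jog_arm", "arguments": {
  "targets": [
    [9.4, [0, 0.2, -0.1], 0],
    [5, [0, 0.2, -0.1], 0],
    [5, [0, 0.2, -0.1], 0],
    [5, [0, 0.2, -0.1], 0],
    [5, [0, 0.2, -0.1], 0],
    [5, [0, 0.2, -0.1], 0],
    [5, [0, 0.2, -0.1], 0],
    [5, [0, 0.2, -0.1], 0],
    [5, [0, 0.2, -0.1], 0],
    [5, [0, 0.2, -0.1], 0]
  ],
  "grip_force": 6
}}

```text
time_s: 9.75
ee_pos: [0.5231, 0.1755, -0.0044]
eef_rot: [-1.571, -0.0, -0.699]
force: [-0.0, -1.2, 0.5]
grip_width: 0.0601
```

Call:
{"name": "jog_arm", "arguments": {
  "targets": [
    [5, [0, -0.5, 0], 0],
    [5, [0, -1, 0], 0],
    [5, [0, -1.5, 0], 0],
    [5, [0, -2, 0], 0],
    [5, [0, -3, 0], 0],
    [5, [0, -4, 0], 0],
    [5, [0, -5, 0], 0],
    [5, [0, -6, 0], 0],
    [5, [0, -6, 0], 0]
  ]
}}

```text
time_s: 10.65
ee_pos: [0.5238, 0.1757, 0.0573]
eef_rot: [-1.569, -0.001, -0.699]
force: [-0.3, 0.4, -2.4]
grip_width: 0.06
```

```bash
cat > held.py <<'E'
from h import *; import sys
T=pose();o=ctrl.get_obs();print(o['time_s'],T[:3,3],o['force'],o['grip_width'])
c=shot('wrist');save(c,sys.argv[1])
P=cloud(c);Pt=(P-T[:3,3])@T[:3,:3]*1000
m=(np.abs(Pt[...,0])<15)&(Pt[...,1]>-70)
for col in(320,):
    for v in range(150,400,12): print(v,Pt[v,col],P[v,col,2]*1000,c['img'][v,col])
E
python3 held.py w4.png
```

```text
10.65 [0.5238 0.1757 0.0573] [-0.27    0.4369 -2.4228] 0.05998077866367292
150 [-4.6635 59.209  65.9628] -1.7783145175500892 [125 100  71]
162 [-4.6652 57.5619 59.1373] -0.14575279106382455 [126 100  71]
174 [-4.7218 58.5405 52.1636] -1.139201062279771 [139 112  81]
186 [-4.7137 56.4363 45.2922] 0.9503900332488158 [135 108  76]
198 [-4.801  58.8268 37.9404] -1.4558292219937485 [132 106  76]
210 [-4.8031 57.2043 30.9156] 0.15168664625650474 [127 103  74]
222 [-4.8745 58.7973 23.337 ] -1.4574689431156862 [131 104  75]
234 [-4.8926 57.9102 16.0589] -0.5858851165466694 [132 106  76]
246 [-4.9508 58.8597  8.3071] -1.5519450856047445 [134 108  77]
258 [-4.9801 58.472   0.7435] -1.1803568735486158 [136 110  77]
270 [-5.0139 58.2797 -6.9583] -1.0045347403311866 [177 142 102]
282 [ -3.4456 -13.5197   8.5307] 70.82984967433792 [98 54 31]
294 [ -3.1574 -27.5236   7.8804] 84.83280702780827 [98 54 33]
306 [ -3.0795 -32.0693   4.3787] 89.37113400143828 [191  99  55]
318 [ -3.1121 -31.7188  -0.9645] 89.00920876802046 [192 195 190]
330 [ -3.1513 -31.0958  -6.5251] 88.37433602836481 [199 203 198]
342 [ -3.1573 -31.9215 -11.4877] 89.18952142463924 [198 202 197]
354 [ -3.1924 -31.494  -17.1223] 88.74996561904264 [197 201 196]
366 [  -1.0933 -121.9748   28.0187] 179.32944829364675 [43 43 43]
378 [  -1.0565 -123.9914   26.8434] 181.34357568116033 [50 50 51]
390 [  -1.034  -125.3804   25.3855] 182.7295187685307 [50 51 51]
```

View pics/w4.png

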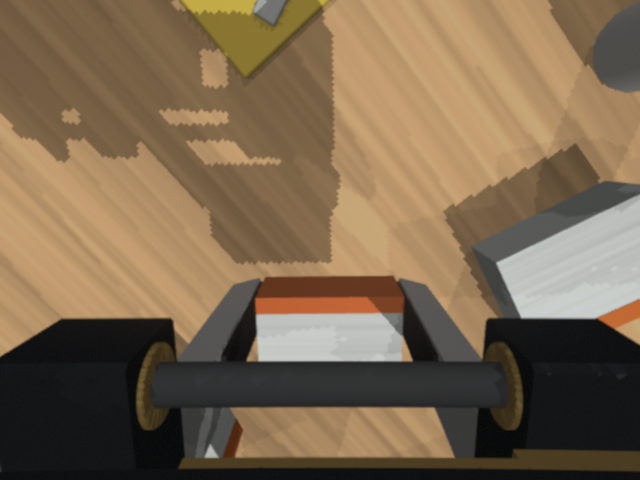

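Call:
{"name": "jog_arm", "arguments": {
  "targets": [
    [5, [0, 2, 0], 0],
    [5, [0, 3.5, 0], 0],
    [5, [0, 3.5, 0], 0]
  ]
}}

```text
time_s: 11.0
ee_pos: [0.5215, 0.1751, 0.0181]
eef_rot: [-1.574, 0.003, -0.699]
force: [0.3, -0.9, -2.3]
grip_width: 0.06
```

Call:
{"name": "jog_arm", "arguments": {
  "targets": [
    [5, [0, 0, 0], 0],
    [5, [0, 0, 0], 0],
    [5, [0, 0, 0], 0],
    [5, [0, 0, 0], 0],
    [5, [0, 0, 0], 0],
    [5, [0, 0, 0], 0]
  ],
  "grip_force": 3
}}

```text
time_s: 11.6
ee_pos: [0.5234, 0.1756, 0.0211]
eef_rot: [-1.57, -0.001, -0.699]
force: [1.0, 1.7, 2.2]
grip_width: 0.0601
```

```bash
python3 held.py w5.png | awk 'NR==1||NR>11'
```

```text
11.6 [0.5234 0.1756 0.0211] [0.9792 1.6799 2.1647] 0.06009198480120511
270 [ -3.3555 -16.3227  14.9328] 37.40615724798674 [157  81  41]
282 [ -3.3438 -18.0391  10.0011] 39.11772650842818 [157  81  42]
294 [ -3.2682 -22.5703   6.1112] 43.645230221966315 [158  82  43]
306 [ -3.223  -25.7097   1.8996] 46.78054112825703 [159  82  43]
318 [ -3.1707 -29.1246  -2.061 ] 50.19156740089279 [166  86  45]
330 [ -3.4887 -16.3976 -13.2338] 37.45358035161592 [173 176 172]
342 [ -3.8229  -3.1525 -25.5959] 24.19618677805954 [175 178 174]
354 [ -4.4573  22.7786 -45.6043] -1.754698546906741 [178 143 103]
366 [  -1.1041 -121.4839   27.7447] 142.58111341592058 [45 45 45]
378 [  -1.0368 -124.7919   27.3204] 145.88874748320814 [53 55 55]
390 [  -1.0459 -124.8515   25.0527] 145.94617112989673 [53 54 54]
```

Call:
{"name": "jog_arm", "arguments": {
  "targets": [
    [5, [0, -0.4, 0], 0],
    [5, [0, -0.8, 0], 0],
    [5, [0, -1.2, 0], 0],
    [5, [0, -1.2, 0], 0],
    [5, [0, -1.2, 0], 0],
    [5, [0, -1.2, 0], 0]
  ]
}}

```text
time_s: 12.25
ee_pos: [0.5229, 0.1754, 0.0324]
eef_rot: [-1.571, 0.0, -0.699]
force: [-0.1, -1.1, -1.8]
grip_width: 0.0599
```

```bash
python3 held.py w6.png | awk 'NR==1||NR>11'
```

```text
12.25 [0.5229 0.1754 0.0324] [-0.1    -1.1216 -1.7957] 0.05994403345160894
270 [ -3.3931 -14.6012  14.4287] 47.00329500706138 [156  81  41]
282 [ -3.3233 -18.9245  10.29  ] 51.327795931013554 [155  80  41]
294 [ -3.2481 -23.4365   6.4217] 55.84086066286279 [156  80  41]
306 [ -3.2267 -25.5195   1.8264] 57.92525923494435 [157  80  42]
318 [ -3.1617 -29.4918  -1.9047] 61.89864913701934 [164  84  44]
330 [ -3.4948 -16.1064 -13.3658] 48.516580438661336 [171 174 170]
342 [ -3.8283  -2.8918 -25.7228] 35.30572784244965 [174 177 173]
354 [ -4.7017  33.2856 -51.1176] -0.8640675120424601 [156 125  90]
366 [  -1.1104 -121.1858   27.5788] 153.5836428150794 [45 45 45]
378 [  -1.0524 -124.1042   26.9122] 156.50221562173334 [52 53 53]
390 [  -1.0425 -124.9633   25.1241] 157.3617816286959 [52 53 54]
```

Call:
{"name": "jog_arm", "arguments": {
  "targets": [
    [5, [0, 0.8, 0], 0],
    [5, [0, 1.2, 0], 0],
    [5, [0, 1.1, -0.4], 0],
    [5, [0, 1.0, -0.9], 0],
    [5, [0, 1.0, -1.4], 0],
    [5, [0, 1.0, -1.9], 0],
    [5, [0, 1.05, -2.4], 0],
    [5, [0, 1.15, -2.8], 0],
    [5, [0, 1.2, -3.0], 0],
    [5, [0, 1.2, -3.0], 0]
  ]
}}

```text
time_s: 13.3
ee_pos: [0.5035, 0.1523, 0.0205]
eef_rot: [-1.571, 0.0, -0.699]
force: [-0.6, 0.1, -2.3]
grip_width: 0.0603
```

```bash
python3 held.py w7.png | awk 'NR==1||NR>11'
```

```text
13.3 [0.5035 0.1523 0.0205] [-0.5749  0.0778 -2.3135] 0.06028734968546089
270 [ -3.3387 -17.052   15.1478] 37.550256679998284 [162  83  44]
282 [ -3.2752 -21.0757  10.9895] 41.5744739652264 [162  83  43]
294 [ -3.2435 -23.6404   6.4946] 44.13966833327932 [162  84  43]
306 [ -3.1419 -29.2626   3.2861] 49.762315627120216 [163  85  44]
318 [ -3.1866 -28.402   -2.3657] 48.9024443571151 [165  85  44]
330 [ -3.5254 -14.7783 -13.9721] 35.28022286786725 [171 175 171]
342 [ -3.8798  -0.6691 -26.8129] 21.1727134590651 [169 172 168]
354 [ -4.4212  21.2549 -44.8038] -0.748979978932196 [167 134  96]
366 [  -1.0973 -121.7476   27.8932] 142.24397542414914 [44 45 44]
378 [  -1.0656 -123.5492   26.582 ] 144.045738759063 [54 54 54]
390 [  -1.0419 -124.9942   25.1436] 145.4908779447621 [53 53 54]
```

Call:
{"name": "jog_arm", "arguments": {
  "targets": [
    [5, [0, 0.2, 0], 0],
    [5, [0, 0.4, -0.1], 0],
    [5, [0, 0.4, -0.6], 0],
    [5, [0, 0.3, -1.1], 0],
    [5, [0, 0.3, -1.6], 0],
    [5, [0, 0.3, -2.1], 0],
    [5, [0, 0.35, -2.6], 0],
    [5, [0, 0.4, -3.0], 0],
    [5, [0, 0.4, -3.2], 0]
  ]
}}

```text
time_s: 14.25
ee_pos: [0.4829, 0.1278, 0.0166]
eef_rot: [-1.571, -0.0, -0.699]
force: [0.1, 0.2, -1.6]
grip_width: 0.0598
```

```bash
cat > held.py <<'E'
from h import *; import sys
T=pose();o=ctrl.get_obs();print(o['time_s'],T[:3,3],o['force'],o['grip_width'])
c=shot('wrist');save(c,sys.argv[1])
P=cloud(c);Pt=(P-T[:3,3])@T[:3,:3]*1000
hsv=cv2.cvtColor(c['img'],cv2.COLOR_RGB2HSV).astype(int)
n=(np.abs(Pt[...,0])<22)&(P[...,2]>.01)&(Pt[...,1]>-60)&(np.abs(Pt[...,2])<60)
og=n&(hsv[...,1]>110)&(hsv[...,0]<20);al=n&(hsv[...,1]<40)&(hsv[...,2]>140)
for m,l in((og,'orange'),(al,'alu')):
    q=Pt[m]
    if len(q)<30: print(l,len(q));continue
    mu=q.mean(0);w=np.linalg.svd(q-mu,full_matrices=False);nn=w[2][2];nn=nn*-np.sign(nn[1])
    print(l,len(q),'mean',mu,'normal',nn,'tilt_deg(z toward up)',np.degrees(np.arctan2(nn[2],-nn[1])),'zrange',np.percentile(q[:,2],[1,99]),'yrange',np.percentile(q[:,1],[1,99]))
E
python3 held.py w8.png
```

```text
14.25 [0.4829 0.1278 0.0166] [ 0.1097  0.1869 -1.6167] 0.05975575756005807
orange 7494 mean [ -0.0249 -28.4776  11.9044] normal [-0.0005 -0.8955  0.4452] tilt_deg(z toward up) 26.43297610345201 zrange [-0.5348 24.8127] yrange [-35.0125 -21.719 ]
alu 267 mean [ -0.9435  -8.5127 -13.2605] normal [ 0.0001 -0.4429 -0.8966] tilt_deg(z toward up) -63.708730205463844 zrange [-18.5464  -8.8085] yrange [-17.683    2.2943]
```

Call:
{"name": "jog_arm", "arguments": {
  "targets": [
    [5, [0, 0.0, -0.4], 0],
    [5, [0, 0.15, -0.8], 0],
    [5, [0, 0.3, -1.2], 0],
    [5, [0, 0.45, -1.5], 0],
    [5, [0, 0.6, -1.7], 0],
    [5, [0, 0.7, -1.7], 0],
    [5, [0, 0.7, -1.7], 0]
  ]
}}

```text
time_s: 15.0
ee_pos: [0.472, 0.1149, 0.0094]
eef_rot: [-1.571, 0.0, -0.699]
force: [-0.5, -1.7, -0.3]
grip_width: 0.0601
```

```bash
python3 held.py w9.png
```

```text
15.0 [0.472  0.1149 0.0094] [-0.4933 -1.6791 -0.2726] 0.060134212583242364
orange 8064 mean [ -0.005  -34.3954   7.8312] normal [-0.0015 -0.9959  0.0904] tilt_deg(z toward up) 5.186376647363401 zrange [-7.0846 21.0733] yrange [-36.3092 -27.7092]
alu 0
```

Call:
{"name": "jog_arm", "arguments": {
  "targets": [
    [7.5, [0, 0, 0], 0],
    [7.5, [0, 0, 0], 0],
    [7.5, [0, 0, 0], 0],
    [7.5, [0, 0, 0], 0],
    [7.5, [0, 0, 0.4], 0],
    [7.5, [0, 0, 0.8], 0],
    [7.5, [0, 0, 0.8], 0]
  ]
}}

```text
time_s: 15.75
ee_pos: [0.4777, 0.1216, 0.0096]
eef_rot: [-1.57, -0.0, -0.699]
force: [0.4, -0.9, 0.4]
grip_width: 0.075
```

```bash
python3 held.py w10.png
```

```text
15.75 [0.4777 0.1216 0.0096] [ 0.4392 -0.8799  0.4049] 0.07501941961135115
orange 7668 mean [ -0.0089 -33.5906  -2.7694] normal [-0.     -0.9991  0.0431] tilt_deg(z toward up) 2.4711451263489197 zrange [-18.0014  10.3484] yrange [-35.1982 -27.8942]
alu 0
```

Call:
{"name": "jog_arm", "arguments": {
  "targets": [
    [7.5, [0, 0, -0.4], 0],
    [5, [0, 0, -0.4], 0],
    [5, [0, 0, -0.4], 0],
    [5, [0, 0, -0.4], 0],
    [5, [0, 0, -0.4], 0],
    [5, [0, 0, -0.4], 0],
    [5, [0, -1, -0.4], 0],
    [5, [0, -4, -0.4], 0],
    [5, [0, -8, -0.4], 0],
    [5, [0, -12, -0.4], 0]
  ],
  "grip_force": 25
}}

```text
time_s: 16.8
ee_pos: [0.4743, 0.1181, 0.1313]
eef_rot: [-1.571, 0.001, -0.699]
force: [-0.1, -0.4, -2.4]
grip_width: 0.0599
```

```bash
python3 go.py .475 -.087 .2 -84.5
```

```text
t 16.8 at [0.4743 0.1181 0.1313] yaw -40.04928618242392 w 0.059852575107034706 F [-0.0951 -0.388  -2.4051]
shift [ 13.2486  -6.8708 -15.6533] turn 0.7758113109784408 q6 0.8678770345066017
```

Call:
{"name": "jog_arm", "arguments": {
  "targets": [
    [5, [0.5, -4, -0.5], 0],
    [5, [13.2, -6.9, -15.7], 0.776],
    [5, [13.2, -6.9, -15.7], 0.776],
    [5, [13.2, -6.9, -15.7], 0.776],
    [5, [13.2, -6.9, -15.7], 0.776],
    [5, [13.2, -6.9, -15.7], 0.776],
    [5, [13.2, -6.9, -15.7], 0.776],
    [5, [13.2, -6.9, -15.7], 0.776],
    [5, [13.2, -6.9, -15.7], 0.776]
  ]
}}

```text
time_s: 17.7
ee_pos: [0.4747, -0.0861, 0.1986]
eef_rot: [-1.571, 0.0, -1.47]
force: [0.2, -0.3, -3.1]
grip_width: 0.0603
```

```bash
python3 held.py w11.png; python3 - <<'E'
from h import *
import pickle
T=pose();c=shot('wrist');save(c,'w12.png');pickle.dump((c,T),open('v.pkl','wb'));print(T)
P=cloud(c);hsv=cv2.cvtColor(c['img'],cv2.COLOR_RGB2HSV).astype(int)
blue=(hsv[...,0]>100)&(hsv[...,0]<130)&(hsv[...,1]>100)
for z0,z1 in((.068,.076),(.080,.09),(.042,.048),(.012,.018)):
    m=blue&(P[...,2]>z0)&(P[...,2]<z1)
    k,lab,st,ce=cv2.connectedComponentsWithStats(m.astype(np.uint8))
    for i in range(1,k):
        if st[i,4]>80:
            q=P[lab==i];r=cv2.minAreaRect(q[:,:2].astype(np.float32)*1000);print(z0,st[i],'rect',np.round(r[0],1),np.round(r[1],1),round(r[2],2),'z',np.median(q[:,2]))
E
```

```text
17.7 [ 0.4747 -0.0861  0.1986] [ 0.1647 -0.3379 -3.1164] 0.06032418391995515
orange 7822 mean [ -0.0004 -33.519    2.2226] normal [-0.0014 -0.9992  0.0397] tilt_deg(z toward up) 2.274878176631577 zrange [-13.1029  15.4629] yrange [-35.1663 -27.8319]
alu 526 mean [  3.1276 125.1188  31.3519] normal [ 0.2489 -0.9685 -0.0025] tilt_deg(z toward up) -0.15080310531002047 zrange [-5.3893 53.6022] yrange [123.2486 127.8063]
[[ 0.1    -0.0002  0.995   0.4748]
 [-0.995   0.0001  0.1    -0.0861]
 [-0.0002 -1.     -0.0002  0.1986]
 [ 0.      0.      0.      1.    ]]
0.068 [ 299    0   67   59 3808] rect [621.9 -73.8] [36.5 46. ] 5.01 z 0.07403335298293112
0.068 [ 301  137   62   32 1846] rect [539.3 -81.9] [22.5 45.6] 5.8 z 0.07447642151227843
0.08 [ 300  203   62   30 1742] rect [492. -86.] [22.1 46.1] 5.96 z 0.08392734783567926
0.042 [ 306   78   51   46 2301] rect [578.7 -77.7] [33.7 39.6] 5.28 z 0.044111357466658174
0.042 [307 169  15  30 438] rect [513.1 -70.3] [23.8 11.7] 4.87 z 0.044137559099575896
0.042 [340 169  16  30 419] rect [515.8 -97.7] [24.1 11.8] 4.32 z 0.04421119124565892
0.012 [ 278    4   44  238 4651] rect [555. -54.] [197.2  35.3] 5.42 z 0.014122851992963203
0.012 [ 340    5   46  237 4564] rect [ 559.9 -108.1] [197.1  33.7] 3.93 z 0.014174070773908226
```

View pics/w12.png

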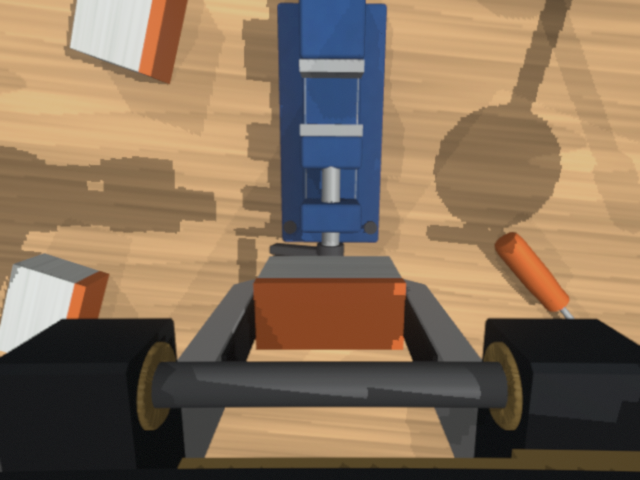

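View w12: vise gap at px (332,100), moving jaw plate at v=130, fixed plate at v=65. The held block is orange up at (330,313). I'll place it now.

Call:
{"name": "jog_arm", "arguments": {
  "targets": [
    [5, [0.1, 0, 3], 0.006],
    [5, [0.1, 0, 7], 0.006],
    [5, [0.1, 1, 9.5], 0.006],
    [5, [0.1, 3, 10.2], 0.006],
    [5, [0.1, 7, 10.2], 0.006],
    [5, [0.1, 9, 10.2], 0.006],
    [5, [0.1, 9.5, 10.2], 0.006],
    [5, [0.1, 9.5, 10.2], 0.006],
    [5, [0.1, 9.5, 10.2], 0.006]
  ]
}}

```text
time_s: 18.7
ee_pos: [0.5771, -0.0782, 0.1051]
eef_rot: [-1.569, -0.001, -1.48]
force: [-0.1, -1.1, -2.4]
grip_width: 0.0597
```

```bash
python3 held.py w13.png; python3 go.py .5768 -.0778 .056 -84.6;python3 - <<'E'
from h import *
T=pose();c=shot('wrist');save(c,'w14.png');P=cloud(c);Pt=(P-T[:3,3])@T[:3,:3]*1000
hsv=cv2.cvtColor(c['img'],cv2.COLOR_RGB2HSV).astype(int)
og=(hsv[...,1]>110)&(hsv[...,0]<20)&(Pt[...,1]<-25)&(Pt[...,1]>-45);q=Pt[og];print('block x',np.percentile(q[:,0],[1,99]))
# vise frame coordinates
a=np.radians(5.4);R2=np.array([[np.cos(a),np.sin(a)],[-np.sin(a),np.cos(a)]])
V=(P[...,:2]-[.578,-.0777])@R2.T*1000
m=(P[...,2]>.062)&(P[...,2]<.08)&(np.abs(V[...,1])<15)&(np.abs(V[...,0])<60)
h,e=np.histogram(V[...,0][m],bins=np.arange(-60,62,3));print(list(zip(e.astype(int),h)))
E
```

```text
18.7 [ 0.5771 -0.0782  0.1051] [-0.0646 -1.0694 -2.3902] 0.059730772748827834
orange 7746 mean [ -0.027  -33.4999   2.3988] normal [-0.0001 -0.9991  0.0419] tilt_deg(z toward up) 2.4021428511765106 zrange [-12.7455  15.4731] yrange [-35.1322 -27.6857]
alu 1129 mean [ 1.2943 33.8017 15.6694] normal [ 0.0036 -0.9995  0.0303] tilt_deg(z toward up) 1.7346940144354173 zrange [-53.3881  25.978 ] yrange [30.5665 35.6745]
t 18.75 at [ 0.5771 -0.0783  0.1052] yaw -84.81733023222834 w 0.0602161236503038 F [-0.2136  0.041  -2.4457]
shift [-0.0517  4.9186 -0.0414] turn -0.0037931281165083353 q6 1.2826956554552427
block x [-29.1993  30.3088]
[(np.int64(-60), np.int64(0)), (np.int64(-57), np.int64(41)), (np.int64(-54), np.int64(104)), (np.int64(-51), np.int64(128)), (np.int64(-48), np.int64(66)), (np.int64(-45), np.int64(0)), (np.int64(-42), np.int64(0)), (np.int64(-39), np.int64(0)), (np.int64(-36), np.int64(0)), (np.int64(-33), np.int64(0)), (np.int64(-30), np.int64(0)), (np.int64(-27), np.int64(0)), (np.int64(-24), np.int64(0)), (np.int64(-21), np.int64(0)), (np.int64(-18), np.int64(0)), (np.int64(-15), np.int64(0)), (np.int64(-12), np.int64(0)), (np.int64(-9), np.int64(0)), (np.int64(-6), np.int64(0)), (np.int64(-3), np.int64(0)), (np.int64(0), np.int64(0)), (np.int64(3), np.int64(0)), (np.int64(6), np.int64(0)), (np.int64(9), np.int64(0)), (np.int64(12), np.int64(0)), (np.int64(15), np.int64(56)), (np.int64(18), np.int64(286)), (np.int64(21), np.int64(302)), (np.int64(24), np.int64(242)), (np.int64(27), np.int64(307)), (np.int64(30), np.int64(284)), (np.int64(33), np.int64(324)), (np.int64(36), np.int64(290)), (np.int64(39), np.int64(331)), (np.int64(42), np.int64(318)), (np.int64(45), np.int64(301)), (np.int64(48), np.int64(341)), (np.int64(51), np.int64(341)), (np.int64(54), np.int64(337)), (np.int64(57), np.int64(304))]
```

View pics/w14.png

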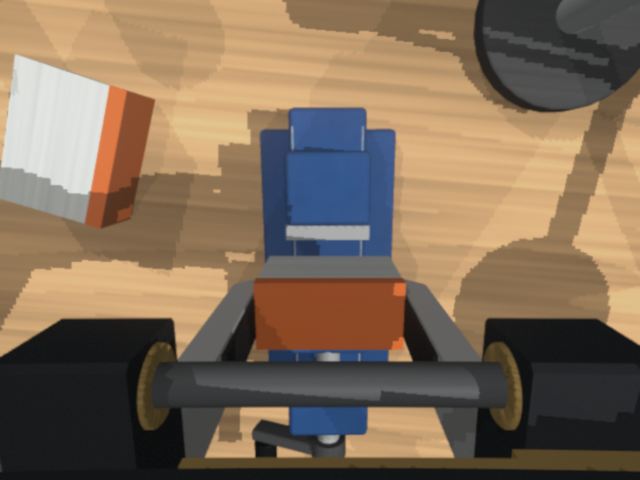

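Call:
{"name": "jog_arm", "arguments": {
  "targets": [
    [5, [-0.05, 2, -0.05], 0],
    [5, [-0.05, 3.5, -0.05], 0],
    [5, [-0.05, 4.4, -0.05], 0],
    [5, [-0.05, 4.7, -0.05], 0],
    [5, [-0.05, 4.8, -0.05], 0],
    [5, [-0.05, 4.9, -0.05], 0],
    [5, [-0.05, 4.9, -0.05], 0],
    [5, [-0.05, 4.9, -0.05], 0]
  ]
}}

```text
time_s: 19.6
ee_pos: [0.5761, -0.0779, 0.055]
eef_rot: [-1.57, -0.0, -1.481]
force: [-0.6, 0.0, -2.7]
grip_width: 0.0599
```

```bash
python3 held.py w15.png; python3 go.py .5768 -.0778 .055 -84.6
```

```text
19.6 [ 0.5761 -0.0779  0.055 ] [-0.6096  0.0162 -2.6832] 0.05992980236549782
orange 7817 mean [ -0.03   -33.4921   2.2585] normal [-0.001  -0.9991  0.0418] tilt_deg(z toward up) 2.393356944002433 zrange [-13.0641  15.4362] yrange [-35.1014 -27.6049]
alu 715 mean [ 10.9463 -17.2386 -15.2341] normal [ 0.1216 -0.9926  0.0054] tilt_deg(z toward up) 0.3138653976335025 zrange [-59.76   27.103] yrange [-20.1368 -14.8887]
t 19.65 at [ 0.576  -0.0779  0.0549] yaw -84.85484143996602 w 0.05977570552154405 F [ 0.2217  0.756  -2.819 ]
shift [ 0.0012 -0.009   0.0784] turn -0.004447822197930421 q6 1.2836046091584423
```

Not in contact yet. I'll lower slowly, then release.

Call:
{"name": "jog_arm", "arguments": {
  "targets": [
    [5, [0, 0.05, 0.05], 0],
    [5, [0, 0.1, 0.05], 0],
    [5, [0, 0.15, 0.05], 0],
    [5, [0, 0.15, 0.05], 0]
  ]
}}

```text
time_s: 20.05
ee_pos: [0.5764, -0.0778, 0.0546]
eef_rot: [-1.57, -0.0, -1.481]
force: [-9.4, 1.5, 15.1]
grip_width: 0.0599
```

Call:
{"name": "jog_arm", "arguments": {
  "targets": [
    [5, [0, 0.05, 0], 0],
    [5, [0, 0.1, 0], 0],
    [5, [0, 0.1, 0], 0]
  ],
  "grip_force": 6
}}

```text
time_s: 20.35
ee_pos: [0.5772, -0.0777, 0.0535]
eef_rot: [-1.568, -0.0, -1.481]
force: [-2.2, 0.8, 8.0]
grip_width: 0.0599
```

Call:
{"name": "jog_arm", "arguments": {
  "targets": [
    [7.4, [0, -0.1, 0], 0],
    [7.4, [0, -0.1, 0], 0],
    [7.4, [0, -0.1, 0], 0],
    [7.4, [0, -0.1, 0], 0],
    [7.4, [0, -1, 0], 0],
    [7.4, [0, -3, 0], 0],
    [7.4, [0, -7, 0], 0],
    [7.4, [0, -9, -2], 0],
    [7.4, [0, -9, -6], 0],
    [7.4, [0, -9, -7], 0]
  ]
}}

```text
time_s: 21.35
ee_pos: [0.5045, -0.0841, 0.1431]
eef_rot: [-1.57, -0.0, -1.481]
force: [0.4, 0.1, -0.4]
grip_width: 0.0739
```

```bash
cat > vis.py <<'E'
from h import *; import sys
T=pose();c=shot('wrist');save(c,sys.argv[1]);P=cloud(c);print(ctrl.get_obs()['time_s'],T[:3,3])
hsv=cv2.cvtColor(c['img'],cv2.COLOR_RGB2HSV).astype(int)
a=np.radians(5.4);R2=np.array([[np.cos(a),np.sin(a)],[-np.sin(a),np.cos(a)]])
V=np.dstack([(P[...,:2]-[.578,-.0777])@R2.T,P[...,2]])*1000
og=(hsv[...,1]>110)&(hsv[...,0]<20)&(np.hypot(V[...,0],V[...,1])<60)&(V[...,2]>50)
q=V[og]; 
if len(q)>20:
  t=q[q[:,2]>84];r=cv2.minAreaRect(t[:,:2].astype(np.float32));print('top of blank (vise mm)',len(t),r,np.median(t,0)); mu=t.mean(0);n=np.linalg.svd(t-mu,full_matrices=False)[2][2];print('normal',n)
dk=(hsv[...,2]<75)&(V[...,0]<-100)&(V[...,0]>-180)&(np.abs(V[...,1])<70)&(V[...,2]>25)&(V[...,2]<125)
q=V[dk]
if len(q)>20:
  print('dark',len(q),np.percentile(q,[1,50,99],axis=0))
  g=q[q[:,0]<-127];print('grip',len(g),np.percentile(g,[2,50,98],axis=0) if len(g)>5 else '')
E
python3 vis.py w16.png
```

```text
21.4 [ 0.5045 -0.0841  0.1431]
top of blank (vise mm) 7027 ((-21.355690002441406, -2.748302459716797), (83.5954818725586, 69.92630004882812), 89.6480941772461) [-4.4267 -1.0661 88.6686]
normal [ 0.9653 -0.0058  0.261 ]
dark 1990 [[-155.4069   -9.144    51.3088]
 [-118.448    36.4115   59.2518]
 [-109.3665   48.4141   78.4454]]
grip 691 [[-155.7275   35.5682   54.809 ]
 [-141.6378   41.3339   58.0075]
 [-127.47     48.2076   60.04  ]]
```

View pics/w16.png

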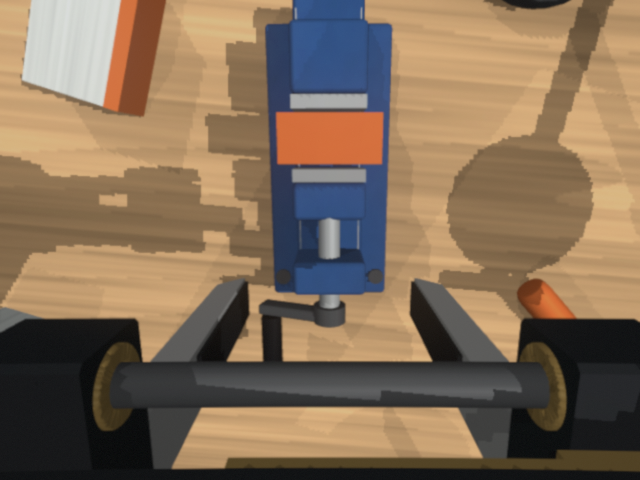

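View w16: the blank stands orange up in the gap, centred on the jaws (277–383 px against jaws 291–367). The crank grip at (272,340) agrees with the given geometry. Next I take the crank.

Call:
{"name": "jog_arm", "arguments": {
  "targets": [
    [4, [-2, 0, -3.5], 0],
    [4, [-4.15, 0, -7.2], 0],
    [4, [-4.15, 0, -7.2], 0],
    [4, [-4.15, 4, -7.2], 0],
    [4, [-4.15, 8, -7.2], 0],
    [4, [-4.15, 10.5, -7.2], 0],
    [4, [-4.15, 11.4, -7.2], 0],
    [4, [-4.15, 11.4, -7.2], 0],
    [4, [-4.15, 11.4, -7.2], 0]
  ]
}}

```text
time_s: 22.3
ee_pos: [0.4323, -0.0494, 0.0292]
eef_rot: [-1.569, -0.0, -1.481]
force: [-0.7, 0.1, 0.0]
grip_width: 0.0403
```

Call:
{"name": "jog_arm", "arguments": {
  "targets": [
    [1, [0, 0, 0], 0],
    [1, [0, 0, 0], 0],
    [1, [0, 0, 0], 0],
    [1, [0, 0, 0], 0],
    [1, [0, 0, 0], 0]
  ],
  "grip_force": 25
}}

```text
time_s: 22.8
ee_pos: [0.4313, -0.0485, 0.0284]
eef_rot: [-1.57, 0.001, -1.481]
force: [0.0, 8.2, 2.3]
grip_width: 0.0142
```

```bash
python3 go.py .4287 -.0493 .0286 -84.6; python3 - <<'E'
import numpy as np
# circle offsets rel. start a0=-0.349: tool x=-vise y, tool y=-z (cm)
for j in np.arange(0,4.3,.15):
    a=j-.349;print('%.2f x %.2f y %.2f'%(j,-4.5*(np.cos(a)-np.cos(.349)),-4.5*(np.sin(a)+np.sin(.349))))
E
```

```text
t 22.8 at [ 0.4313 -0.0485  0.0284] yaw -84.86662340315738 w 0.014207643052399433 F [0.0141 8.22   2.2904]
shift [ 0.0551 -0.0234 -0.2662] turn -0.004653456247968564 q6 1.2829612105972938
0.00 x -0.00 y -0.00
0.15 x -0.18 y -0.65
0.30 x -0.27 y -1.32
0.45 x -0.25 y -1.99
0.60 x -0.13 y -2.66
0.75 x 0.09 y -3.30
0.90 x 0.39 y -3.89
1.05 x 0.79 y -4.44
1.20 x 1.26 y -4.92
1.35 x 1.80 y -5.33
1.50 x 2.39 y -5.65
1.65 x 3.03 y -5.88
1.80 x 3.69 y -6.01
1.95 x 4.36 y -6.04
2.10 x 5.04 y -5.97
2.25 x 5.69 y -5.80
2.40 x 6.31 y -5.53
2.55 x 6.88 y -5.17
2.70 x 7.39 y -4.74
2.85 x 7.84 y -4.23
3.00 x 8.20 y -3.66
3.15 x 8.47 y -3.04
3.30 x 8.65 y -2.39
3.45 x 8.73 y -1.72
3.60 x 8.70 y -1.05
3.75 x 8.58 y -0.38
3.90 x 8.36 y 0.25
4.05 x 8.04 y 0.85
4.20 x 7.64 y 1.39
```

Call:
{"name": "jog_arm", "arguments": {
  "targets": [
    [1, [-0.18, -0.65, 0], 0],
    [1, [-0.27, -1.32, 0], 0],
    [1, [-0.25, -1.99, 0], 0],
    [1, [-0.13, -2.66, 0], 0],
    [1, [0.09, -3.3, 0], 0],
    [1, [0.39, -3.89, 0], 0],
    [1, [0.79, -4.44, 0], 0],
    [1, [1.26, -4.92, 0], 0],
    [1, [1.8, -5.33, 0], 0],
    [1, [2.39, -5.65, 0], 0]
  ]
}}

```text
time_s: 23.8
ee_pos: [0.4335, -0.0726, 0.0852]
eef_rot: [-1.57, 0.001, -1.481]
force: [1.1, 3.8, 0.2]
grip_width: 0.0143
```

Call:
{"name": "jog_arm", "arguments": {
  "targets": [
    [1, [0.64, -0.23, 0], 0],
    [1, [1.3, -0.36, 0], 0],
    [1, [1.97, -0.39, 0], 0],
    [1, [2.65, -0.32, 0], 0],
    [1, [3.3, -0.15, 0], 0],
    [1, [3.92, 0.12, 0], 0],
    [1, [4.49, 0.48, 0], 0],
    [1, [5.0, 0.91, 0], 0],
    [1, [5.45, 1.42, 0], 0]
  ]
}}

```text
time_s: 24.7
ee_pos: [0.4385, -0.1273, 0.0697]
eef_rot: [-1.57, 0.001, -1.481]
force: [8.5, 10.6, -3.6]
grip_width: 0.0142
```

```bash
python3 - <<'E'
from h import *
o=ctrl.get_obs();print(o['time_s'],o['ee_pos'],o['force'],o['grip_width'])
E
python3 vis.py w17.png
```

```text
24.7 [ 0.4385 -0.1273  0.0697] [ 8.5245 10.616  -3.5676] 0.014181046586796154
24.75 [ 0.4385 -0.1273  0.0697]
dark 6603 [[-163.5253  -44.7482   70.6282]
 [-127.1561  -33.1651   97.5965]
 [-109.694     8.3292  120.5649]]
grip 3318 [[-163.5224  -44.7338   93.7812]
 [-142.9858  -36.7325   99.334 ]
 [-127.8118  -28.9108  120.5631]]
```

Call:
{"name": "jog_arm", "arguments": {
  "targets": [
    [1, [0.36, 0.57, 0], 0],
    [1, [0.63, 1.19, 0], 0],
    [1, [0.75, 1.6, 0], 0],
    [1, [0.75, 1.6, 0], 0]
  ],
  "grip_force": 40
}}

```text
time_s: 25.15
ee_pos: [0.4392, -0.1343, 0.0537]
eef_rot: [-1.57, 0.002, -1.481]
force: [6.3, 11.0, 0.9]
grip_width: 0.014
```

```bash
cat > st.py <<'E'
from h import *
o=ctrl.get_obs();T=pose(o);a=np.radians(5.4)
d=T[:2,3]-[.578,-.0777];y=-np.sin(a)*d[0]+np.cos(a)*d[1];z=T[2,3]+.024-.068
print(o['time_s'],T[:3,3],'F',o['force'],o['grip_width'],'crank a+.349 %.3f r %.1f'%(np.arctan2(z,y)%(2*np.pi)+.349,1000*np.hypot(y,z)))
E
python3 st.py
```

```text
25.15 [ 0.4392 -0.1343  0.0537] F [ 6.2847 10.9658  0.9045] 0.013981462472899364 crank a+.349 3.270 r 44.4
```

Call:
{"name": "jog_arm", "arguments": {
  "targets": [
    [1, [0.06, 0.24, 0], 0],
    [1, [0.11, 0.5, 0], 0],
    [1, [0.14, 0.7, 0], 0],
    [1, [0.14, 0.91, 0], 0],
    [1, [0.14, 0.91, 0], 0]
  ]
}}

```text
time_s: 25.65
ee_pos: [0.4395, -0.1354, 0.0455]
eef_rot: [-1.57, 0.002, -1.481]
force: [2.0, 14.5, 11.1]
grip_width: 0.0138
```

```bash
python3 st.py
```

```text
25.65 [ 0.4395 -0.1354  0.0455] F [ 2.0107 14.4909 11.0956] 0.013845098223718481 crank a+.349 3.458 r 44.5
```

Call:
{"name": "jog_arm", "arguments": {
  "targets": [
    [1, [-0.03, 0.2, 0], 0],
    [1, [-0.05, 0.4, 0], 0],
    [1, [-0.07, 0.55, 0], 0],
    [1, [-0.08, 0.67, 0], 0],
    [1, [-0.08, 0.67, 0], 0]
  ]
}}

```text
time_s: 26.15
ee_pos: [0.4396, -0.1353, 0.0395]
eef_rot: [-1.569, 0.0, -1.481]
force: [-1.0, 10.3, 20.0]
grip_width: 0.0137
```

```bash
python3 st.py
```

```text
26.15 [ 0.4396 -0.1353  0.0395] F [-1.0191 10.2788 20.0294] 0.013707900637696994 crank a+.349 3.593 r 44.5
```

Call:
{"name": "jog_arm", "arguments": {
  "targets": [
    [1, [-0.04, 0.2, 0], 0],
    [1, [-0.07, 0.4, 0], 0],
    [1, [-0.1, 0.55, 0], 0],
    [1, [-0.1, 0.55, 0], 0]
  ]
}}

```text
time_s: 26.55
ee_pos: [0.4397, -0.1346, 0.0344]
eef_rot: [-1.569, -0.0, -1.481]
force: [-2.6, 8.5, 24.7]
grip_width: 0.0141
```

```bash
python3 st.py
```

```text
26.55 [ 0.4397 -0.1346  0.0344] F [-2.6166  8.5403 24.6953] 0.014125459402586377 crank a+.349 3.708 r 44.6
```

Call:
{"name": "jog_arm", "arguments": {
  "targets": [
    [4, [-0.1, 0.5, 0], 0],
    [4, [-0.1, 0.4, 0], 0],
    [4, [-0.1, 0.4, 0], 0],
    [4, [-0.1, 0, 0], 0],
    [4, [-0.1, -3, 0], 0],
    [4, [-0.1, -7, 0], 0],
    [4, [-0.1, -12, 0], 0],
    [4, [-3.5, -15, 0], 0],
    [4, [-3.5, -15, 2], 0],
    [4, [-3.5, -15, 4], 0]
  ]
}}

```text
time_s: 27.55
ee_pos: [0.4763, -0.0955, 0.1848]
eef_rot: [-1.568, -0.001, -1.48]
force: [0.4, 0.2, -0.0]
grip_width: 0.04
```

```bash
cat >> vis.py <<'E'
t=V[og&(V[...,2]>86)&(V[...,2]<93)&(np.abs(V[...,0])<30)];print('blank',len(t),cv2.minAreaRect(t[:,:2].astype(np.float32)),t.mean(0))
sv=(hsv[...,1]<60)&(hsv[...,2]>110)&(V[...,2]>68)&(V[...,2]<78)&(np.abs(V[...,1])<18)&(np.abs(V[...,0])<40)
h,e=np.histogram(V[...,0][sv],bins=np.arange(-40,41,2));print([(int(i),int(j)) for i,j in zip(e,h) if j>5])
E
python3 vis.py w18.png; python3 - <<'E'
import sys; sys.path.insert(0,'.')
from h import *
import pickle
# magnifier from fresh scene+top pictures
for n in('top','scene'):
    c=shot(n);P=cloud(c);hsv=cv2.cvtColor(c['img'],cv2.COLOR_RGB2HSV).astype(int);H,S,V=hsv[...,0],hsv[...,1],hsv[...,2];x,y,z=P[...,0],P[...,1],P[...,2]
    def circ(m,l):
        k=P[m]; (cx,cy),r=cv2.minEnclosingCircle(k[:,:2].astype(np.float32)*1000);print(n,l,m.sum(),'circle',cx,cy,r,'med',np.median(k,0))
    near=np.hypot(x-.475,y+.357)<.03
    circ(near&((H<8)|(H>172))&(S>140)&(z>.228)&(z<.25),'knobtop')
    circ((S<60)&(z>.183)&(z<.2)&(np.hypot(x-.54,y+.37)<.07),'ring')
    for l,p in(('piv',(.73,-.208)),('elb',(.707,-.397))):
        circ((V<80)&(z>.212)&(z<.235)&(np.hypot(x-p[0],y-p[1])<.03),l)
E
```

```text
27.6 [ 0.4763 -0.0955  0.1848]
top of blank (vise mm) 4347 ((3.5288591384887695, -0.42167091369628906), (60.67823028564453, 28.35991859436035), 89.89553833007812) [ 3.7277 -0.5613 88.4385]
normal [-0.0032 -0.0002  1.    ]
dark 977 [[-167.3335  -48.1265   65.7809]
 [-124.0353  -37.7216   83.6149]
 [-109.5497   10.209    87.8941]]
grip 416 [[-167.5915  -43.0323   81.9709]
 [-148.6606  -38.8784   85.5197]
 [-127.6002  -36.3385   87.8415]]
blank 4346 ((3.5288591384887695, -0.42167091369628906), (60.67823028564453, 28.35991859436035), 89.89553833007812) [ 3.6797 -0.4409 88.4396]
[(-20, 50), (-18, 151), (-16, 153), (-14, 152), (-12, 146), (20, 73), (22, 175), (24, 167)]
top knobtop 46 circle 474.4132080078125 -361.04400634765625 7.697107315063477 med [ 0.473  -0.36    0.2393]
top ring 2036 circle 540.746337890625 -367.30072021484375 69.5124740600586 med [ 0.5384 -0.3724  0.1912]
top piv 131 circle 732.3670043945312 -210.9719696044922 16.77983283996582 med [ 0.7275 -0.2081  0.2211]
top elb 141 circle 705.3275146484375 -398.03546142578125 15.110552787780762 med [ 0.7046 -0.3978  0.2187]
scene knobtop 32 circle 475.9557189941406 -360.0036926269531 7.910720348358154 med [ 0.4773 -0.3581  0.2381]
scene ring 930 circle 541.3195190429688 -365.3989562988281 69.57772064208984 med [ 0.5416 -0.3709  0.1923]
scene piv 91 circle 737.251220703125 -209.51727294921875 16.538848876953125 med [ 0.7405 -0.203   0.2215]
scene elb 79 circle 709.4143676757812 -392.2342529296875 24.123519897460938 med [ 0.7096 -0.3964  0.2201]
```

The blank is upright and against the fixed jaw, but the crank grip now reads about 3.23 rad, not 3.7. Either it slid in the pads or it sprang back. I'll regrip with more force and check by camera while holding.

Call:
{"name": "jog_arm", "arguments": {
  "targets": [
    [4, [2, 0, -2.5], 0],
    [4, [3.55, 0, -4.3], 0],
    [4, [3.55, 3, -4.3], 0],
    [4, [3.55, 7, -4.3], 0],
    [4, [3.55, 11, -4.3], 0],
    [4, [3.55, 12.9, -4.3], 0],
    [4, [3.55, 12.9, -4.3], 0],
    [4, [3.55, 12.9, -4.3], 0]
  ]
}}

```text
time_s: 28.5
ee_pos: [0.4358, -0.1353, 0.0548]
eef_rot: [-1.571, -0.0, -1.481]
force: [0.0, 0.6, 0.0]
grip_width: 0.0399
```

Call:
{"name": "jog_arm", "arguments": {
  "targets": [
    [1, [0, 0, 0], 0],
    [1, [0, 0, 0], 0],
    [1, [0, 0, 0], 0],
    [1, [0, 0, 0], 0],
    [1, [0, 0, 0], 0]
  ],
  "grip_force": 60
}}

```text
time_s: 29.0
ee_pos: [0.4361, -0.1341, 0.0544]
eef_rot: [-1.57, 0.002, -1.481]
force: [0.3, 9.9, 3.6]
grip_width: 0.0133
```

```bash
python3 st.py; python3 vis.py w19.png
```

```text
29.0 [ 0.4361 -0.1341  0.0544] F [0.2811 9.8936 3.5714] 0.013280664828466135 crank a+.349 3.253 r 44.0
29.05 [ 0.4361 -0.1341  0.0544]
dark 7679 [[-165.5168  -51.2152   68.6868]
 [-126.1271  -38.7079   84.1437]
 [-109.6791    8.1225  120.4706]]
grip 3774 [[-165.5263  -51.2198   81.2076]
 [-143.4821  -43.2654   85.7724]
 [-127.9275  -35.7099  120.4804]]
blank 0 ((0.0, 0.0), (0.0, 0.0), 0.0) [nan nan nan]
[]vis.py:15: RuntimeWarning: Mean of empty slice.
  t=V[og&(V[...,2]>86)&(V[...,2]<93)&(np.abs(V[...,0])<30)];print('blank',len(t),cv2.minAreaRect(t[:,:2].astype(np.float32)),t.mean(0))
  ret = um.true_divide(
```

Call:
{"name": "jog_arm", "arguments": {
  "targets": [
    [1, [0.03, 0.3, 0], 0],
    [1, [0.06, 0.65, 0], 0],
    [1, [0.06, 1.0, 0], 0],
    [1, [0.06, 1.33, 0], 0],
    [1, [0.06, 1.33, 0], 0]
  ]
}}

```text
time_s: 29.55
ee_pos: [0.4364, -0.1357, 0.0417]
eef_rot: [-1.57, -0.0, -1.481]
force: [-4.3, 3.7, 13.3]
grip_width: 0.0132
```

```bash
python3 st.py; python3 vis.py w20.png 2>/dev/null| grep -A3 grip; python3 - <<'E'
from h import *
T=pose();c=shot('wrist');P=cloud(c)
hsv=cv2.cvtColor(c['img'],cv2.COLOR_RGB2HSV).astype(int)
a=np.radians(5.4);R2=np.array([[np.cos(a),np.sin(a)],[-np.sin(a),np.cos(a)]])
V=np.dstack([(P[...,:2]-[.578,-.0777])@R2.T,P[...,2]])*1000
# points between the pads: the grip's top; crank arm
Pt=(P-T[:3,3])@T[:3,:3]*1000
m=(np.abs(Pt[...,0])<5)&(Pt[...,1]>-50)&(Pt[...,1]<10)&(Pt[...,2]>-25)&(Pt[...,2]<20);print('grip top: tool y',np.percentile(Pt[m][:,1],[5,50,95]),'world z',np.median(V[m][:,2]))
m=(V[...,0]>-125)&(V[...,0]<-112)&(V[...,2]>55)&(V[...,2]<130)&(hsv[...,2]<75)
q=V[m]
for y0 in range(-55,20,8):
    k=q[(q[:,1]>=y0)&(q[:,1]<y0+8)]
    if len(k)>5: print('arm y',y0,len(k),'z',np.percentile(k[:,2],[50,90]))
E
```

```text
29.55 [ 0.4364 -0.1357  0.0417] F [-4.3067  3.6529 13.2856] 0.013177500054781213 crank a+.349 3.543 r 44.4
grip 4020 [[-165.1248  -52.7941   68.7865]
 [-142.3143  -44.7988   73.4658]
 [-128.0587  -36.9717  120.569 ]]
blank 0 ((0.0, 0.0), (0.0, 0.0), 0.0) [nan nan nan]
grip top: tool y [-32.9951 -31.7343 -30.1187] world z 73.52691498745708
arm y -55 201 z [72.444  73.9812]
arm y -47 616 z [73.0649 74.3062]
arm y -39 445 z [73.4832 74.5342]
arm y -31 460 z [73.5631 74.5408]
arm y -23 471 z [73.7089 74.6169]
arm y -15 505 z [73.74   74.8793]
arm y -7 536 z [77.3295 78.4116]
arm y 1 393 z [77.1043 78.2937]
arm y 9 12 z [73.2925 73.7719]
```

Call:
{"name": "jog_arm", "arguments": {
  "targets": [
    [1, [-0.03, 0.3, 0], 0],
    [1, [-0.08, 0.6, 0], 0],
    [1, [-0.14, 0.9, 0], 0],
    [1, [-0.18, 1.05, 0], 0],
    [1, [-0.18, 1.05, 0], 0]
  ]
}}

```text
time_s: 30.15
ee_pos: [0.4365, -0.1346, 0.0321]
eef_rot: [-1.569, -0.002, -1.481]
force: [-8.7, -1.0, 23.0]
grip_width: 0.0135
```

```bash
cat > gt.py <<'E'
from h import *
T=pose();o=ctrl.get_obs();c=shot('wrist');P=cloud(c);Pt=(P-T[:3,3])@T[:3,:3]*1000
m=(np.abs(Pt[...,0])<5)&(P[...,2]>.045)&(P[...,2]<.13)&(Pt[...,2]>-20)&(Pt[...,2]<15)&(Pt[...,1]>-60)
z=np.median(P[m][:,2])*1000-7.5;print(o['time_s'],T[:3,3],o['force'],o['grip_width'],'grip z %.1f joint~%.3f'%(z,np.pi-np.arcsin((z-68)/45)+.349))
E
python3 gt.py
```

```text
30.15 [ 0.4365 -0.1346  0.0321] [-8.7192 -0.9666 22.966 ] 0.013463948214297526 grip z 56.6 joint~3.747
```

Call:
{"name": "jog_arm", "arguments": {
  "targets": [
    [4, [0, 0, 0], 0],
    [4, [0, 0, 0], 0],
    [4, [0, 0, 0], 0],
    [4, [0, 0, 0], 0],
    [4, [0, 0, 0], 0],
    [4, [0, 0, 0], 0]
  ]
}}

```text
time_s: 30.8
ee_pos: [0.4358, -0.1339, 0.0302]
eef_rot: [-1.571, 0.0, -1.481]
force: [-0.4, 0.1, 0.6]
grip_width: 0.04
```

```bash
python3 gt.py
```

```text
30.8 [ 0.4358 -0.1339  0.0302] [-0.4206  0.1052  0.5533] 0.0400322061329658 grip z 79.0 joint~3.244
```

The crank springs back to about 3.24 when released abruptly. I'll regrip, crank past that, and ease back slowly so that friction can hold the preload.

Call:
{"name": "jog_arm", "arguments": {
  "targets": [
    [4, [0, -1.2, 0], 0],
    [4, [0, -2.45, 0], 0],
    [4, [0, -2.45, 0], 0],
    [1, [0, -2.45, 0], 0],
    [1, [0, -2.45, 0], 0],
    [1, [0, -2.45, 0], 0],
    [1, [0, -2.45, 0], 0],
    [1, [0, -2.45, 0], 0]
  ]
}}

```text
time_s: 31.65
ee_pos: [0.4356, -0.1338, 0.0545]
eef_rot: [-1.571, 0.0, -1.481]
force: [0.1, 1.4, -0.4]
grip_width: 0.0135
```

Call:
{"name": "jog_arm", "arguments": {
  "targets": [
    [1, [0.03, 0.3, 0], 0],
    [1, [0.08, 0.65, 0], 0],
    [1, [0.1, 1.0, 0], 0],
    [1, [0.1, 1.33, 0], 0],
    [1, [0.07, 1.7, 0], 0],
    [1, [0.02, 2.0, 0], 0],
    [1, [0.02, 2.0, 0], 0]
  ]
}}

```text
time_s: 32.35
ee_pos: [0.4361, -0.1352, 0.0357]
eef_rot: [-1.57, -0.002, -1.481]
force: [-8.7, -7.0, 18.5]
grip_width: 0.0137
```

Call:
{"name": "jog_arm", "arguments": {
  "targets": [
    [1, [0.01, -0.15, 0], 0],
    [1, [0.03, -0.3, 0], 0],
    [1, [0.03, -0.3, 0], 0]
  ]
}}

```text
time_s: 32.65
ee_pos: [0.4361, -0.1355, 0.0388]
eef_rot: [-1.57, -0.002, -1.481]
force: [-8.2, -5.6, 17.8]
grip_width: 0.0134
```

Call:
{"name": "jog_arm", "arguments": {
  "targets": [
    [1, [0.01, -0.15, 0], 0],
    [1, [0.01, -0.3, 0], 0],
    [1, [0.01, -0.3, 0], 0]
  ]
}}

```text
time_s: 32.95
ee_pos: [0.4361, -0.1356, 0.0417]
eef_rot: [-1.57, -0.002, -1.481]
force: [-7.6, -6.2, 15.3]
grip_width: 0.0137
```

```bash
python3 gt.py
```

```text
32.95 [ 0.4361 -0.1356  0.0417] [-7.5674 -6.1763 15.2906] 0.013744575162922082 grip z 66.5 joint~3.523
```

Call:
{"name": "jog_arm", "arguments": {
  "targets": [
    [1, [0, -0.2, 0], 0],
    [1, [0, -0.4, 0], 0],
    [1, [0, -0.4, 0], 0],
    [1, [0, -0.4, 0], 0]
  ]
}}

```text
time_s: 33.4
ee_pos: [0.436, -0.1354, 0.0455]
eef_rot: [-1.57, -0.002, -1.481]
force: [-6.5, -5.4, 13.9]
grip_width: 0.0134
```

```bash
python3 gt.py; python3 -c "
from h import *
o=ctrl.get_obs();print(o['moment'],o['tau'])"
```

```text
33.4 [ 0.436  -0.1354  0.0455] [-6.4718 -5.4427 13.9264] 0.013433212537803652 grip z 70.3 joint~3.440
[-0.871   1.2119 -0.0079] [  3.147  -39.6585 -25.8729   1.5442  -1.1953   0.0239]
```

Call:
{"name": "jog_arm", "arguments": {
  "targets": [
    [1, [-0.03, -0.2, 0], 0],
    [1, [-0.05, -0.4, 0], 0],
    [1, [-0.05, -0.4, 0], 0],
    [1, [-0.05, -0.4, 0], 0]
  ]
}}

```text
time_s: 33.85
ee_pos: [0.4359, -0.1349, 0.0493]
eef_rot: [-1.571, -0.002, -1.481]
force: [-5.7, -5.3, 10.8]
grip_width: 0.0132
```

```bash
python3 gt.py
```

```text
33.85 [ 0.4359 -0.1349  0.0493] [-5.7498 -5.2829 10.7748] 0.013223930616937898 grip z 74.0 joint~3.357
```

Call:
{"name": "jog_arm", "arguments": {
  "targets": [
    [1, [-0.03, -0.1, 0], 0],
    [1, [-0.05, -0.2, 0], 0],
    [1, [-0.05, -0.2, 0], 0]
  ]
}}

```text
time_s: 34.2
ee_pos: [0.4358, -0.1345, 0.0511]
eef_rot: [-1.571, -0.002, -1.481]
force: [-5.3, -6.4, 6.9]
grip_width: 0.0134
```

Call:
{"name": "jog_arm", "arguments": {
  "targets": [
    [1, [-0.03, -0.1, 0], 0],
    [1, [-0.05, -0.2, 0], 0],
    [1, [-0.05, -0.2, 0], 0]
  ]
}}

```text
time_s: 34.5
ee_pos: [0.4358, -0.1341, 0.0531]
eef_rot: [-1.571, -0.002, -1.481]
force: [-4.1, -8.4, 6.2]
grip_width: 0.0136
```

```bash
python3 gt.py
```

```text
34.5 [ 0.4358 -0.1341  0.0531] [-4.0563 -8.3967  6.1896] 0.013607066557017667 grip z 77.6 joint~3.275
```

Call:
{"name": "jog_arm", "arguments": {
  "targets": [
    [1, [-0.03, -0.1, 0], 0],
    [1, [-0.05, -0.2, 0], 0],
    [1, [-0.05, -0.2, 0], 0]
  ]
}}

```text
time_s: 34.85
ee_pos: [0.4357, -0.1335, 0.0549]
eef_rot: [-1.571, -0.002, -1.481]
force: [-3.1, -8.0, 4.7]
grip_width: 0.0133
```

```bash
python3 gt.py
```

```text
34.85 [ 0.4357 -0.1335  0.0549] [-3.0957 -7.9969  4.7478] 0.01333423062423134 grip z 79.5 joint~3.231
```

Call:
{"name": "jog_arm", "arguments": {
  "targets": [
    [1, [0.05, 0.4, 0], 0],
    [1, [0.1, 0.9, 0], 0],
    [1, [0.12, 1.2, 0], 0],
    [1, [0.12, 0.8, 0], 0],
    [1, [0.1, 0.5, 0], 0],
    [1, [0.1, 0.5, 0], 0],
    [1.6, [0.1, 0.5, 0], 0],
    [2, [0.1, 0.5, 0], 0],
    [4, [0.1, 0.5, 0], 0],
    [4, [0.1, 0.5, 0], 0]
  ]
}}

```text
time_s: 35.9
ee_pos: [0.4357, -0.1334, 0.0496]
eef_rot: [-1.571, 0.0, -1.481]
force: [-0.3, 0.7, -0.3]
grip_width: 0.0328
```

```bash
python3 gt.py
```

```text
35.9 [ 0.4357 -0.1334  0.0496] [-0.3402  0.6778 -0.275 ] 0.03279438715184712 grip z 78.9 joint~3.245
```

The crank comes to rest at 3.245 rad every time, from above. That is past the stated contact at about 3.1, so I take it as the self-locking preload it can hold. I'll now leave the crank and go above the knob.

Call:
{"name": "jog_arm", "arguments": {
  "targets": [
    [5, [0, 0, 0], 0],
    [5, [0, -3, 0], 0],
    [5, [0, -8, 0], 0],
    [5, [0, -13, 0], 0],
    [5, [0, -18, 0], 0],
    [5, [0, -22, 0], 0],
    [5, [4, -22, 0.5], 0],
    [5, [9, -22, 1], 0],
    [5, [14, -22, 1.9], 0],
    [5, [18.9, -22, 1.9], 0]
  ]
}}

```text
time_s: 36.95
ee_pos: [0.4721, -0.3217, 0.2695]
eef_rot: [-1.571, 0.0, -1.48]
force: [0.9, 0.8, 0.4]
grip_width: 0.0498
```

```bash
cat > mag.py <<'E'
from h import *
from scipy.optimize import least_squares
def ik(P,L):
    d=L-P;r=np.hypot(*d);b=np.arctan2(d[1],d[0]);g=np.arccos((.19**2+r*r-.17**2)/(2*.19*r))
    th=b+g;E=P+.19*np.array([np.cos(th),np.sin(th)]);f=L-E;return th,np.arctan2(f[1],f[0]),E
E
python3 - <<'E'
from mag import *
P=np.array([.734,-.209]);E0=np.array([.707,-.397]);K0=np.array([.4752,-.3605]);L=np.array([.5815,-.0778])
th1,ph1,E1=ik(P,L)
th0=np.arctan2(*(E0-P)[::-1]);ph0=np.arctan2(*(K0-E0)[::-1])
print(np.degrees([th0,ph0,th1,ph1]))
th1=th1-2*np.pi if th1-th0>0 else th1
ph=lambda a,b:(a-b+np.pi)%(2*np.pi)-np.pi
dph=ph(ph1,ph0);print('dshoulder',th1-th0,'dforearm',dph)
T=pose()
for s in np.linspace(0,1,17):
    t=th0+s*(th1-th0);f=ph0+s*dph
    K=P+.19*np.array([np.cos(t),np.sin(t)])+.235*np.array([np.cos(f),np.sin(f)])
    d=T[:3,:3].T@np.r_[K-K0,0]*100
    print('%.2f'%s,K,'rel tool x %.2f z %.2f'%(d[0],d[2]))
E
python3 go.py .4752 -.3605 .196 -84.8
```

```text
[-98.1728 171.0515 190.7155  78.3987]
dshoulder -1.24113455880269 dforearm -1.6170955465653896
0.00 [ 0.4749 -0.3605] rel tool x -0.00 z -0.03
0.06 [ 0.4652 -0.3346] rel tool x -2.67 z -0.76
0.12 [ 0.4582 -0.3082] rel tool x -5.36 z -1.22
0.19 [ 0.4537 -0.2816] rel tool x -8.05 z -1.43
0.25 [ 0.4518 -0.2549] rel tool x -10.73 z -1.37
0.31 [ 0.4524 -0.2285] rel tool x -13.35 z -1.07
0.38 [ 0.4555 -0.2026] rel tool x -15.90 z -0.53
0.44 [ 0.461  -0.1774] rel tool x -18.36 z 0.24
0.50 [ 0.4688 -0.1532] rel tool x -20.71 z 1.24
0.56 [ 0.4787 -0.13  ] rel tool x -22.92 z 2.43
0.62 [ 0.4907 -0.1083] rel tool x -24.98 z 3.82
0.69 [ 0.5045 -0.088 ] rel tool x -26.87 z 5.38
0.75 [ 0.5199 -0.0694] rel tool x -28.59 z 7.09
0.81 [ 0.5369 -0.0526] rel tool x -30.10 z 8.92
0.88 [ 0.5551 -0.0377] rel tool x -31.42 z 10.88
0.94 [ 0.5744 -0.0249] rel tool x -32.53 z 12.91
1.00 [ 0.5946 -0.0141] rel tool x -33.42 z 15.02
t 36.95 at [ 0.4721 -0.3217  0.2695] yaw -84.81214253490053 w 0.04978126523930497 F [0.8575 0.8094 0.398 ]
shift [ 3.8886  7.354  -0.0412] turn -0.00021192721355263209 q6 0.8178313293003981
```

Call:
{"name": "jog_arm", "arguments": {
  "targets": [
    [5, [2.5, 0, 0], 0],
    [5, [3.9, 0, 0], 0],
    [5, [3.9, 0, 0], 0]
  ]
}}

```text
time_s: 37.25
ee_pos: [0.475, -0.3596, 0.2691]
eef_rot: [-1.571, 0.001, -1.482]
force: [0.1, 0.1, -0.2]
grip_width: 0.0498
```

```bash
python3 - <<'E'
from h import *
T=pose();c=shot('wrist');P=cloud(c);hsv=cv2.cvtColor(c['img'],cv2.COLOR_RGB2HSV).astype(int)
H,S=hsv[...,0],hsv[...,1];x,y,z=P[...,0],P[...,1],P[...,2]
m=((H<8)|(H>172))&(S>140)&(np.hypot(x-.475,y+.36)<.04)&(z>.235)&(z<.25)
q=P[m];print(m.sum(),cv2.minEnclosingCircle(q[:,:2].astype(np.float32)*1000) if m.sum() else '',np.median(q,0))
Pt=(q-T[:3,3])@T[:3,:3]*1000;print('tool',np.median(Pt,0),T[:3,3])
E
```

```text
574 ((475.7201232910156, -362.23736572265625), 7.648674011230469) [ 0.4763 -0.3621  0.2389]
tool [ 2.6932 30.2479  1.0886] [ 0.475  -0.3596  0.2691]
```

Call:
{"name": "jog_arm", "arguments": {
  "targets": [
    [5, [0.2, 1.5, 0.05], 0],
    [5, [0.2, 4, 0.05], 0],
    [5, [0.2, 6, 0.05], 0],
    [5, [0.2, 7, 0.05], 0],
    [5, [0.2, 7.2, 0.05], 0],
    [5, [0.2, 7.2, 0.05], 0],
    [1, [0.2, 7.2, 0.05], 0],
    [1, [0.2, 7.2, 0.05], 0],
    [1, [0.2, 7.2, 0.05], 0],
    [1, [0.2, 7.2, 0.05], 0]
  ],
  "grip_force": 40
}}

```text
time_s: 38.3
ee_pos: [0.4758, -0.3609, 0.198]
eef_rot: [-1.571, -0.0, -1.481]
force: [-0.3, 0.4, -0.4]
grip_width: 0.0212
```

```bash
python3 go.py .4749 -.3605 .196 -84.8
```

```text
t 38.3 at [ 0.4758 -0.3609  0.198 ] yaw -84.8591170257728 w 0.02123204724328645 F [-0.311   0.3869 -0.4426]
shift [-0.045   0.2021 -0.0905] turn -0.0010317867437220692 q6 0.7709012677536687
```

Call:
{"name": "jog_arm", "arguments": {
  "targets": [
    [1, [0, 0, 0], 0],
    [1, [0, 0, 0], 0],
    [1, [-0.6, 0, -0.2], 0],
    [1, [-1.33, 0, -0.4], 0],
    [1, [-2.67, 0, -0.76], 0],
    [1, [-4, 0, -1.0], 0],
    [1, [-5.36, 0, -1.22], 0],
    [1, [-6.7, 0, -1.33], 0],
    [1, [-8.05, 0, -1.43], 0],
    [1, [-8.05, 0, -1.43], 0]
  ]
}}

```text
time_s: 39.3
ee_pos: [0.454, -0.28, 0.1978]
eef_rot: [-1.572, 0.001, -1.48]
force: [-0.7, 2.9, 1.6]
grip_width: 0.0154
```

```bash
python3 go.py .4537 -.2816 .198 -84.8
```

```text
t 39.3 at [ 0.454  -0.28    0.1978] yaw -84.78243783244712 w 0.015372181310337154 F [-0.711   2.9024  1.6297]
shift [ 0.1552 -0.017  -0.042 ] turn 0.0003065176475847001 q6 0.857986207897824
```

Call:
{"name": "jog_arm", "arguments": {
  "targets": [
    [1, [-1.34, 0, 0], 0],
    [1, [-2.68, 0, 0.06], 0],
    [1, [-4, 0, 0.2], 0],
    [1, [-5.3, 0, 0.36], 0],
    [1, [-7, 0, 0.7], 0],
    [1, [-8.6, 0, 1.1], 0],
    [1, [-10.31, 0, 1.67], 0],
    [1, [-11.9, 0, 2.3], 0],
    [1, [-13.4, 0, 3.0], 0],
    [1, [-14.87, 0, 3.86], 0]
  ]
}}

```text
time_s: 40.3
ee_pos: [0.4793, -0.1295, 0.1978]
eef_rot: [-1.572, -0.0, -1.481]
force: [-1.6, -5.5, 1.9]
grip_width: 0.0154
```

Call:
{"name": "jog_arm", "arguments": {
  "targets": [
    [1, [-1.05, 0, 0.68], 0],
    [1, [-2.06, 0, 1.39], 0],
    [1, [-3, 0, 2.15], 0],
    [1, [-3.95, 0, 2.95], 0],
    [1, [-4.85, 0, 3.8], 0],
    [1, [-5.67, 0, 4.66], 0],
    [1, [-6.45, 0, 5.6], 0],
    [1, [-7.18, 0, 6.49], 0],
    [1, [-7.9, 0, 7.5], 0],
    [1, [-8.5, 0, 8.45], 0]
  ]
}}

```text
time_s: 41.3
ee_pos: [0.556, -0.0375, 0.1977]
eef_rot: [-1.572, -0.0, -1.481]
force: [-3.3, -4.5, 3.7]
grip_width: 0.0137
```

Call:
{"name": "jog_arm", "arguments": {
  "targets": [
    [1, [-0.55, 0, 1], 0],
    [1, [-1.1, 0, 2.03], 0],
    [1, [-1.6, 0, 3.1], 0],
    [1, [-2, 0, 4.14], 0],
    [1, [-2, 0, 4.14], 0],
    [1, [-2, 0, 4.14], 0]
  ]
}}

```text
time_s: 41.9
ee_pos: [0.5952, -0.0137, 0.1974]
eef_rot: [-1.571, 0.001, -1.48]
force: [-0.0, 2.1, 0.8]
grip_width: 0.0103
```

```bash
python3 go.py .5946 -.0141 .198 -84.8; cat > lens.py <<'E'
from h import *; import sys
for n in('top','scene'):
    c=shot(n);save(c,sys.argv[1]+n+'.png');P=cloud(c);hsv=cv2.cvtColor(c['img'],cv2.COLOR_RGB2HSV).astype(int);H,S,V=hsv[...,0],hsv[...,1],hsv[...,2];x,y,z=P[...,0],P[...,1],P[...,2]
    m=(S<70)&(V>100)&(z>.183)&(z<.2)&(np.hypot(x-.5815,y+.0778)<.066);q=P[m][:,:2]*1000
    if len(q)<20: print(n,len(q));continue
    from scipy.optimize import least_squares
    r=least_squares(lambda p:np.maximum(np.hypot(*(q-p).T)-57,0)+.0*p[0],q.mean(0))
    print(n,len(q),'enclosing',cv2.minEnclosingCircle(q.astype(np.float32)),'fit57',r.x,'box',np.percentile(q,[1,99],axis=0))
    m=(V<80)&(z>.212)&(z<.24)&(np.hypot(x-.547,y+.244)<.03)
    if m.sum()>5: print('elbow',np.median(P[m],0))
E
python3 lens.py L1
```

```text
t 41.9 at [ 0.5952 -0.0137  0.1974] yaw -84.81413463442968 w 0.010290350239233526 F [-0.0265  2.0818  0.763 ]
shift [ 0.0364 -0.0619 -0.0592] turn -0.00024669590936392645 q6 1.3950035528614217
top 534 enclosing ((593.9046020507812, -92.46968841552734), 55.916080474853516) fit57 [594.5603 -95.1753] box [[ 539.5801 -141.389 ]
 [ 630.525   -53.8793]]
elbow [ 0.5449 -0.2364  0.2191]
scene 782 enclosing ((590.6461181640625, -81.37303924560547), 63.59600067138672) fit57 [596.6132 -82.8716] box [[ 565.451  -138.5581]
 [ 646.3577  -27.8512]]
elbow [ 0.55   -0.2362  0.2198]
```

The grip width fell to 10 mm, so the knob slid out of the pads sideways near the end. I'll back off and measure where it is.

Call:
{"name": "jog_arm", "arguments": {
  "targets": [
    [3, [0, 0, 0], 0],
    [3, [0, 0, 0], 0],
    [5, [0, -3, 0], 0],
    [5, [0, -7, 0], 0],
    [5, [0, -9, -3], 0],
    [5, [0, -9, -6], 0],
    [5, [0, -9, -8], 0]
  ]
}}

```text
time_s: 42.7
ee_pos: [0.5145, -0.0219, 0.2886]
eef_rot: [-1.569, -0.0, -1.481]
force: [0.4, 0.1, 0.5]
grip_width: 0.0502
```

```bash
cat > knob.py <<'E'
from h import *; import sys
from scipy.optimize import least_squares
for n in('wrist','top','scene'):
    T=pose();c=shot(n);save(c,sys.argv[1]+n+'.png');P=cloud(c);hsv=cv2.cvtColor(c['img'],cv2.COLOR_RGB2HSV).astype(int)
    H,S,V=hsv[...,0],hsv[...,1],hsv[...,2];x,y,z=P[...,0],P[...,1],P[...,2]
    m=((H<8)|(H>172))&(S>140)&(np.hypot(x-.58,y+.02)<.09)&(z>.234)&(z<.25);q=P[m]
    if m.sum()>5: print(n,'knob',m.sum(),cv2.minEnclosingCircle(q[:,:2].astype(np.float32)*1000))
    m=(S<70)&(V>90)&(z>.184)&(z<.199)&(np.hypot(x-.58,y+.08)<.09);q=P[m][:,:2]*1000
    if m.sum()>50:
        r=least_squares(lambda p:np.hypot(*(q-p[:2]).T)-p[2],[580,-80,52],loss='soft_l1',f_scale=2);print(n,'ring fit',m.sum(),r.x,'bbox',q.min(0),q.max(0))
    m=(V<80)&(z>.212)&(z<.24)&(np.hypot(x-.547,y+.24)<.03)
    if m.sum()>5: print(n,'elbow',m.sum(),cv2.minEnclosingCircle(P[m][:,:2].astype(np.float32)*1000))
print(ctrl.get_obs()['time_s'],pose()[:3,3])
E
python3 knob.py K1
```

```text
wrist knob 640 ((609.5447387695312, -12.937004089355469), 7.629030704498291)
wrist ring fit 22854 [590.9616 -76.9455  41.5547] bbox [ 535.9125 -169.5815] [649.0111  -3.6733]
top ring fit 104 [-44424.4597  17095.3079  48186.6602] bbox [ 558.5366 -167.9987] [ 581.3626 -138.7537]
top elbow 137 ((545.5315551757812, -237.21975708007812), 14.022146224975586)
scene knob 29 ((610.9760131835938, -12.462058067321777), 7.566169738769531)
scene ring fit 1148 [592.9739 -79.2375  40.3068] bbox [ 537.2164 -168.0743] [648.3795  -2.6084]
scene elbow 74 ((547.7186889648438, -238.22235107421875), 15.00550365447998)
42.85 [ 0.5154 -0.0219  0.2885]
```

View pics/K1wrist.png

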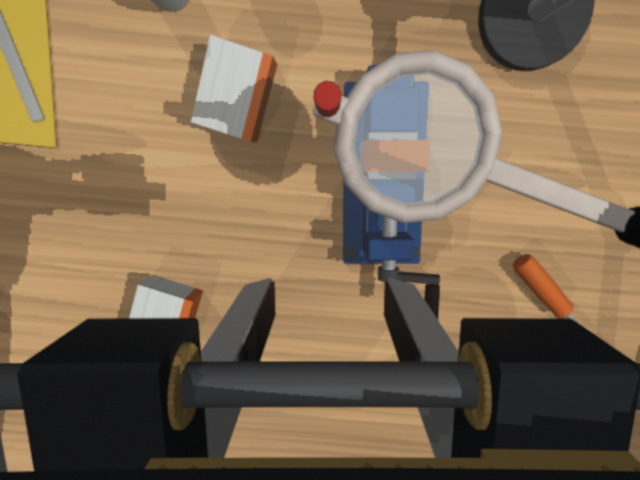

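View K1wrist: the lens ring is at (418,137) px with the blank at (395,155) below it, so the lens is about 11 mm too far in +x. The knob is at (327,98). I'll turn the gripper 90° so the pads push along x, regrip and correct.

Call:
{"name": "jog_arm", "arguments": {
  "targets": [
    [5, [-0.1, 0, 3], -0.15],
    [5, [-0.1, 0, 6], -0.3],
    [5, [-0.1, 0, 9.5], -0.45],
    [5, [-0.1, 0, 9.5], -0.6],
    [5, [-0.1, 0, 9.5], -0.75],
    [5, [-0.1, 0, 9.5], -0.9],
    [5, [-0.1, 0, 9.5], -1.05],
    [5, [-0.1, 0, 9.5], -1.2],
    [5, [-0.1, 0, 9.5], -1.35],
    [5, [-0.1, 0, 9.5], -1.5]
  ]
}}

```text
time_s: 43.85
ee_pos: [0.611, -0.0121, 0.2872]
eef_rot: [-1.571, 0.0, 0.025]
force: [0.8, -0.7, -1.0]
grip_width: 0.0503
```

```bash
python3 go.py .6102 -.0127 .198 1
```

```text
t 43.85 at [ 0.611  -0.0121  0.2872] yaw 1.4381895417704507 w 0.050327405438225344 F [ 0.8277 -0.7296 -0.9742]
shift [-0.0759  8.9155 -0.0551] turn 0.007647850251699424 q6 -0.10489048763406551
```

Call:
{"name": "jog_arm", "arguments": {
  "targets": [
    [5, [-0.1, 3, -0.05], 0],
    [5, [-0.1, 6, -0.05], 0],
    [5, [-0.1, 8.3, -0.05], 0],
    [5, [-0.1, 8.9, -0.05], 0],
    [5, [-0.1, 8.9, -0.05], 0],
    [1, [-0.1, 8.9, -0.05], 0],
    [1, [-0.1, 8.9, -0.05], 0],
    [1, [-0.1, 8.9, -0.05], 0],
    [1, [-0.1, 8.9, -0.05], 0],
    [1, [-0.1, 8.9, -0.05], 0]
  ]
}}

```text
time_s: 44.85
ee_pos: [0.6094, -0.0127, 0.1991]
eef_rot: [-1.571, -0.0, 0.019]
force: [-1.3, -0.4, 2.1]
grip_width: 0.0153
```

Call:
{"name": "jog_arm", "arguments": {
  "targets": [
    [1, [0, 0, 0], 0],
    [1, [-0.4, 0, 0], 0],
    [1, [-0.8, 0, -0.05], 0],
    [1, [-1.2, 0, -0.1], 0],
    [1, [-1.5, 0, -0.15], 0],
    [1, [-1.5, 0, -0.15], 0],
    [1, [-1.5, 0, -0.15], 0]
  ]
}}

```text
time_s: 45.55
ee_pos: [0.5942, -0.0143, 0.1991]
eef_rot: [-1.571, -0.0, 0.02]
force: [-0.4, -3.0, 3.4]
grip_width: 0.0154
```

Call:
{"name": "jog_arm", "arguments": {
  "targets": [
    [3, [0, 0, 0], 0],
    [3, [0, 0, 0], 0],
    [3, [0, 0, 0], 0],
    [3, [0, -3, 0], 0],
    [3, [0, -8, 0], 0],
    [5, [-5, -9, -3], 0],
    [5, [-9, -9, -5], 0],
    [5, [-10, -9, -5], 0]
  ]
}}

```text
time_s: 46.35
ee_pos: [0.4928, -0.068, 0.2895]
eef_rot: [-1.571, -0.001, 0.017]
force: [-0.1, 0.6, -0.4]
grip_width: 0.0487
```

```bash
python3 knob.py K2; python3 vis.py K3.png 2>/dev/null
```

```text
wrist knob 626 ((594.3643188476562, -14.027618408203125), 7.989161014556885)
wrist ring fit 15587 [580.8521 -71.0756  38.6183] bbox [ 525.4018 -132.6008] [637.5126  -5.6593]
top elbow 143 ((546.4052734375, -242.50265502929688), 14.225297927856445)
scene knob 28 ((594.9970703125, -13.461991310119629), 8.13787841796875)
scene ring fit 1140 [583.3617 -81.9171  40.1321] bbox [ 528.6668 -168.4918] [638.3279  -5.939 ]
scene elbow 75 ((550.6112670898438, -242.6716766357422), 15.537919998168945)
46.5 [ 0.4953 -0.0666  0.2893]
46.55 [ 0.4953 -0.0666  0.2893]
top of blank (vise mm) 1126 ((-21.074337005615234, 40.609169006347656), (92.65123748779297, 20.474435806274414), 29.04856300354004) [-38.9852  34.3171 422.6121]
normal [-0.0915  0.9923  0.083 ]
dark 746 [[-165.9509  -47.3411   42.161 ]
 [-117.9448  -30.907    82.1455]
 [-100.6135   21.4283   88.174 ]]
grip 224 [[-166.6185  -47.6986   80.5052]
 [-135.3814  -38.8448   85.5198]
 [-127.23    -36.0497   87.8898]]
blank 0 ((0.0, 0.0), (0.0, 0.0), 0.0) [nan nan nan]
[]
```

```bash
python3 - <<'E'
from h import *
a=cv2.imread('pics/K2wrist.png');b=cv2.imread('pics/K2scene.png')[150:350,200:400]
a=cv2.resize(a,(400,300));b=cv2.resize(b,(400,400));a=cv2.copyMakeBorder(a,0,100,0,0,cv2.BORDER_CONSTANT)
cv2.imwrite('pics/fin.png',np.hstack([a,b]))
E
```

```text
(no output)
```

View pics/fin.png

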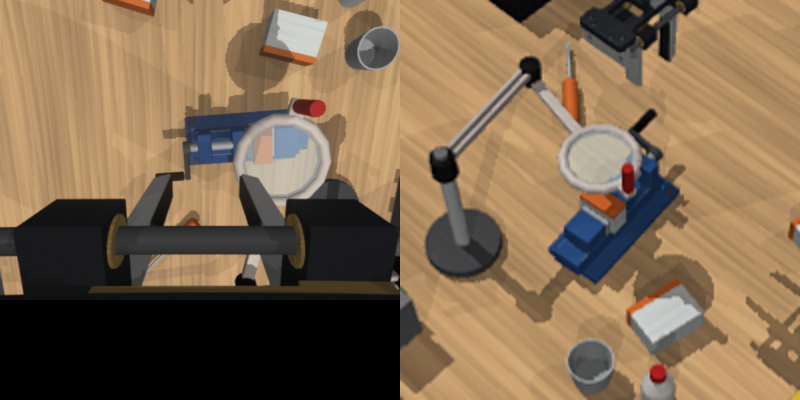

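The final view shows the blank in the vise with its orange edge up, the lens ring above it, and the gripper clear of everything.

```bash
python3 -c "
from station import ctrl
print(ctrl.get_obs()['force'],ctrl.get_obs()['time_s']);print(ctrl.hand_in())"
```

```text
[-0.28329221 -0.06149092  0.26994978] 46.55
the job is handed in; nothing more can be done
None
```

I stood the blank on its plain long edge in the vise, orange edge up, closed the vise on it, then swung the lens over it and handed in at 46.6 s. One point is in doubt: how firmly the jaw still grips.

- **Blank:** The last check after cranking showed it upright, about 0.4 mm off centre along the jaws and flat against the fixed jaw. I turned it upright by letting it swing in a loose grip and rolling it on its edge on the bench.
- **Crank:** I cranked to about 3.7 rad with roughly 25 N on the grip. Each time I let go, abruptly or gently, it sprang back to about 3.24 rad. That is past the stated contact at 3.1 rad, so I took it as the preload it can hold. I did not test the remaining clamping force, and a crank that springs back does not match "stays where left".
- **Lens:** The knob slipped out of the fingers once near the end, leaving the lens about 11 mm off. I regripped with the gripper turned 90° and corrected it. The final estimate is lens centre (0.5816, -0.0775) against blank centre (0.5815, -0.0778). The wrist camera's ring outline agrees; the scene camera's reads about 2 mm further in x.
- **Finger length:** By the cameras the fingertips end about 28 mm short of where the text puts them. My first two grasps therefore closed above the blank, without moving it.
- **Other things on the bench:** I did not see the gripper touch or move any of them. The gripper was clear of everything at the end.

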